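Load the tube mixer, lock its cover and set it to run

ROBOT

A 6-joint arm with a two-finger parallel gripper is mounted at the origin on the work surface. World frame = base frame: x ahead of the robot, y to its left, z up, the work surface at z = 0. Lengths are in mm, angles in rad, forces in N, time in s.
With the tool pointing down it reaches from about 275 to 1000 mm from the base axis. Payload 8.4 kg.
Tool frame: the origin (TCP) lies at the very end of the fingers, on their centre line; the grasp point (between the pads) lies r.hold_point_z behind it (r.hold_point_z is the distance from the TCP to the grasp point, in mm); x points along the fingers, z is the direction in which the jaws open and shut, and the axes are right-handed (so a half turn about x gives the same grasp; the last joint's range is limited). The gripper opens to 85 mm and grips with 20 to 120 N. Pads are 22 mm wide; open, the fingers measure 114 mm over their backs; the gripper's body (76 mm by 85 mm) begins 54 mm behind the grasp point. The pads swing forward as they close: fully open they stand 13 mm farther back than shut.
Start: joints at [-1.351, 0.353, 1.633, -0, 1.155, -0.002], TCP at [137.489, -609.692, 231.281] pointing down, gripper open.
Joint ranges: [-2.63, 2.63], [-0.92, 2.1], [0.06, 2.66], [-1.3, 4.44], [0, 2.69], [-3.02, 3.02]. Speed limits (rad/s): [2.22, 2.22, 2.79, 3.14, 3.14, 3.14].

INTERFACE

Orientations are given as [roll, pitch, yaw] about the fixed x, y, z axes, in that order (R = Rz(yaw) Ry(pitch) Rx(roll)).
In Python, from rig import r gives the robot as it stands.
- The arm moves only by the tool jog_arm, never from a script. Its argument "series" is a list of rows, each a list of 7 numbers: the turn, a rotation vector about the tool's x, y, z in degrees, then the shift along the tool's x, y, z in cm, then the opening, from 0 (shut) to 1 (fully open). In form: [[wx, wy, wz, tx, ty, tz, fingers], ...]. A call has 1 to 20 rows; each row shifts and turns the commanded pose from where the row before left it, along the tool's axes as they then stand; what a row does not reach is not made up. A row lasts 1/10 s, in which the tool goes at most 50 mm and 8.59 degrees, less where a joint would pass 70% of its speed; a pose out of reach is approached as far as the arm can. A call with a gripper value outside its range is refused whole. The fingers move at their own pace and stop on an object; "force" is the grip in N (left out, the last holds). Time passes only in rows, so rows that do not move let the fingers close. It gives the time, the measured TCP pose, the force and the opening at its end, in the units of the state.
- r.sense(): the state, without advancing time (a new reading comes with each control period).
- r.grab_frame(name): name is "scene" or "top" or "wrist"; returns (picture, depth): 420x560x3 uint8, red, green, blue; 420x560 float32, mm along the optical axis (not along the pixel's ray), 0 where there is no reading.
- r.get_calibration(name): a dict with "mtx" (3x3 intrinsics, pixels), "position" and "rotation" of the camera in the world; the wrist camera has in their place "mount" (4x4, takes a point from camera to tool coordinates, whose origin is the TCP and whose axes are the tool frame's). Camera axes: x right, y down, z forward; pixel columns grow to the right and rows downward; lengths in mm; the calibration is good to about 2 mm. A picture is of the moment at which its call begins: read the wrist's pose just before it. get_calibration takes no time and is no camera call.
- r.sign_off(): hands the job in, once; it reports no verdict.
The state is a dict: "clock": time; "qpos": joint angles; "qvel": joint speeds; "joint_efforts": joint torques, N m; "eef_pos": TCP position; "tcp_rot": TCP orientation; "contact_force": force on the tool from outside, world axes, zero at the start; "wrist_torque": the same for the moment, N m; "opening": opening from 0.0 (shut) to 1.0 (fully open).
Only numpy, scipy, OpenCV 4.12 (cv2) and the standard library are available. Lean on these libraries where they do the work, as an engineer would, in place of code of your own. Each camera call takes 0.05 s, during which the arm holds its last target.

TASK

Put every capped sample vial from the mat upright into the cells of the tube mixer's well, one to a cell in any order. Then lower the clear cover until it is fully shut, screw the knurled nut on it clockwise until it stops tight, and finally turn the orange selector clockwise until it clicks over to the green run mark. Leave the tip boxes, tube rack and pen pot where they are.

Things in the scene. Friction and masses are not known exactly. Their poses are not given: they have to be found in the camera images.
- vial0: dark purple sample vial with a white cap that has a dot of the same colour: a plain upright cylinder 28 mm across, 56 mm tall, 50 g, bottom-heavy; the cap is its top 12 mm. Origin: centre of its underside; z runs up its axis. Stands on the bench (z = 0) on a pale blue mat at the start; not every vial is there in every start (absent: None).
- vial1: dark red sample vial with a white cap that has a dot of the same colour: a plain upright cylinder 28 mm across, 56 mm tall, 50 g, bottom-heavy; the cap is its top 12 mm. Origin: centre of its underside; z runs up its axis. Stands on the bench (z = 0) on a pale blue mat at the start; not every vial is there in every start (absent: None).
- vial2: brown sample vial with a white cap that has a dot of the same colour: a plain upright cylinder 28 mm across, 56 mm tall, 50 g, bottom-heavy; the cap is its top 12 mm. Origin: centre of its underside; z runs up its axis. Stands on the bench (z = 0) on a pale blue mat at the start; not every vial is there in every start (absent: None).
- vial3: orange sample vial with a white cap that has a dot of the same colour: a plain upright cylinder 28 mm across, 56 mm tall, 50 g, bottom-heavy; the cap is its top 12 mm. Origin: centre of its underside; z runs up its axis. Stands on the bench (z = 0) on a pale blue mat at the start; not every vial is there in every start (absent: None).
- vial4: yellow sample vial with a white cap that has a dot of the same colour: a plain upright cylinder 28 mm across, 56 mm tall, 50 g, bottom-heavy; the cap is its top 12 mm. Origin: centre of its underside; z runs up its axis. Stands on the bench (z = 0) on a pale blue mat at the start; not every vial is there in every start (absent: None).
- mixer: Tube mixer, fixed to the bench: grey and white housing 205 x 303 mm. Origin at bench level under the middle of the well; x points away from the operator's (striped) side, y to its left. The well is 110 (x) by 193 mm (y), floor 40 mm and rim 105 mm above the bench. Right (-y) of it is a deck 90 mm above the bench, y -108 to -195 mm, with the selector.
- cell0 (a point): Cell 1 of 5 of the mixer's well, from its left (+y): centre of its floor. Cells are 38 mm apart along y, each 34 mm square inside, with walls 4 mm thick that stand 26 mm above the floor. Any cell may take any vial.
- cell1 (a point): Cell 2 of 5 of the mixer's well, from its left (+y): centre of its floor. Cells are 38 mm apart along y, each 34 mm square inside, with walls 4 mm thick that stand 26 mm above the floor. Any cell may take any vial.
- cell2 (a point): Cell 3 of 5 of the mixer's well, from its left (+y): centre of its floor. Cells are 38 mm apart along y, each 34 mm square inside, with walls 4 mm thick that stand 26 mm above the floor. Any cell may take any vial.
- cell3 (a point): Cell 4 of 5 of the mixer's well, from its left (+y): centre of its floor. Cells are 38 mm apart along y, each 34 mm square inside, with walls 4 mm thick that stand 26 mm above the floor. Any cell may take any vial.
- cell4 (a point): Cell 5 of 5 of the mixer's well, from its left (+y): centre of its floor. Cells are 38 mm apart along y, each 34 mm square inside, with walls 4 mm thick that stand 26 mm above the floor. Any cell may take any vial.
- cover (a joint): Hinge of the clear flat cover, rad: 0 = shut flat on the rim of the well, about 1.5 = standing upright at the well's far side. Stiff hinge that stays where it is left; it takes about 1 to 3 N near the free edge to push it down, and nothing latches it.
- cover_hinge (a point): Middle of the cover's hinge line, which runs along the mixer's y at the far edge of the well, 85 mm from the mixer's origin in x, 105.5 mm above the bench. The underside of the cover starts here.
- cover_edge (a point): Middle of the cover's free edge on its outer (upper when shut) face. The cover is a plate 185 mm from hinge to free edge, 212 mm wide, 8 mm thick, with an aluminium strip along the free edge; the nut sits on its outer face.
- nut (a joint): Turn of the knurled nut, rad: grows clockwise (seen from above with the cover shut). Starts somewhere in 0 to 1.4; at 5.0 it is hard against its stop, screwed down tight. It sinks 1.2 mm per rad and takes about 0.07 N m; stays where it is left.
- nut_top (a point): Centre of the top face of the knurled nut: black cylinder 38 mm across, 24 mm tall, with a brass disc and a white mark on top, captive on the outer face of the cover, 160 mm from the hinge line, mid-width. With the cover shut it screws into the housing and is turned from above; its underside is at most 6 mm above the cover.
- selector (a joint): Turn of the orange selector, rad: 0 = rest (white mark at the grey dot, towards the operator), grows clockwise seen from above, 1.4 = run (mark at the green dot, to the left), both end stops. A sprung detent holds it at both ends: it resists with up to about 0.2 N m, until past the middle (0.7), where it snaps on to run by itself.
- selector_grip (a point): Point on the selector's turning axis at the height to grip, 118 mm above the bench: an upright orange bar 44 mm long, 14 mm thick, 32 mm tall (10 mm above to 22 mm below this point), on a black disc. At joint 0 the bar lies along the mixer's x and it turns with the joint; the point turns with the bar, its x along the bar.
- blue_box: Bystander, not part of the job: blue pipette-tip box with frosted lid. Origin: centre of its underside. 85 x 120 x 85 mm.
- red_box: Bystander, not part of the job: red pipette-tip box with frosted lid. Origin: centre of its underside. 85 x 120 x 85 mm.
- rack: Bystander, not part of the job: low green tube rack. Origin: centre of its underside. 90 x 150 x 28 mm.
- pen_pot: Bystander, not part of the job: pale round pot of pens. Origin: centre of its underside. 80 mm across, pens up to about 165 mm.
Mind the look-alikes: they are no part of the job. What is shaped like the vial1 but turquoise is not meant. What is shaped like the vial4 but turquoise is not meant.

How it is judged:
By the outcome, as a careful person would: the job done as asked, in the order asked, and still so for the second after the job is handed in, with the robot touching nothing.
Of vial0, vial1, vial2, vial3, vial4 only 3 to 5 are there at a start; the rules pass over those that are not, and their reading is None.
At some moment in a run one of vial0, vial1, vial2, vial3, vial4 may be knocked a few centimetres aside while the robot is not near it.
Once in a run the grip may slacken for a moment while it holds something.
It also fails if it takes over 210 s, if anything falls off the work surface, if the arm or the gripper's body presses on something with over 40 N, if the wrist force passes 120 N, or if a joint passes its speed limit or range.

## Working session

There is one attempt and no reset: what is moved stays moved. The work goes in short steps, Python scripts to look and compute and a tool call to move; the robot and the scene stay as the last step left them, time stands still between calls to the robot, and variables do not carry over. Pictures are saved under pics/ and viewed, and the job is handed in when it is done.

Besides the shell and the picture viewer there is one more tool, called after "Call:" by a JSON object that holds its "fn" and its "kwargs". jog_arm: Moves the arm, as the interface text tells. Its arguments: {"type":"object","properties":{"series":{"type":"array"},"force":{"type":"number"}},"required":["series"]}

```bash
ls; mkdir -p pics; python3 - <<'E'
from rig import r
import cv2
print(r.sense(), r.hold_point_z)
for n in ("scene","top","wrist"):
    p,d=r.grab_frame(n); cv2.imwrite(f"pics/{n}0.png",p[:,:,::-1]); print(n,r.get_calibration(n))
E
```

```text
pics
{'clock': 0.0, 'qpos': array([-1.35140598e+00,  3.53652010e-01,  1.63414183e+00, -1.68422948e-05,
        1.15520983e+00, -2.39234863e-03]), 'qvel': array([-0.0019838 , -0.00058046,  0.00029414,  0.00029512,  0.00025036,
       -0.00119866]), 'joint_efforts': array([ 4.73608579e-04, -6.05238390e+01, -3.42069733e+01,  1.01807491e-04,
        9.46293992e-03, -1.04071904e-05]), 'eef_pos': array([ 137.37471898, -609.21910217,  230.55598294]), 'tcp_rot': array([-3.13307201,  1.56938522,  1.80110648]), 'contact_force': array([-1.03829316, -0.0563034 , -0.38840163]), 'wrist_torque': array([ 0.01610297, -0.05719383, -0.03345155]), 'opening': 0.9984182618937004} 18.700000000000003
scene {'mtx': array([[381.47214729,   0.        , 276.78350937],
       [  0.        , 381.47214729, 215.18734459],
       [  0.        ,   0.        ,   1.        ]]), 'position': array([ 778.83614223, -524.39606966,  828.58462417]), 'rotation': array([-2.46180142, -0.00917404,  0.32602027])}
top {'mtx': array([[396.19809324,   0.        , 283.08064942],
       [  0.        , 396.19809324, 209.59441111],
       [  0.        ,   0.        ,   1.        ]]), 'position': array([ 462.52150382,   45.9045179 , 1043.25477331]), 'rotation': array([-2.99150445, -0.04070298, -1.54907063])}
wrist {'mtx': array([[330.13866138,   0.        , 281.77391011],
       [  0.        , 330.13866138, 205.47670784],
       [  0.        ,   0.        ,   1.        ]]), 'mount': array([[ 2.45974388e-05, -2.76880932e-01,  9.60904235e-01,
        -1.42700197e+02],
       [ 6.49473649e-04, -9.60904028e-01, -2.76880889e-01,
         7.19397915e+01],
       [ 9.99999789e-01,  6.30892540e-04,  1.56191091e-04,
         2.22696240e+00],
       [ 0.00000000e+00,  0.00000000e+00,  0.00000000e+00,
         1.00000000e+00]])}
```

View pics/scene0.png

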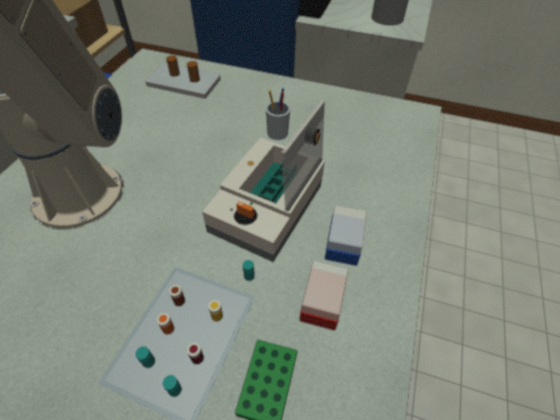

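View pics/top0.png

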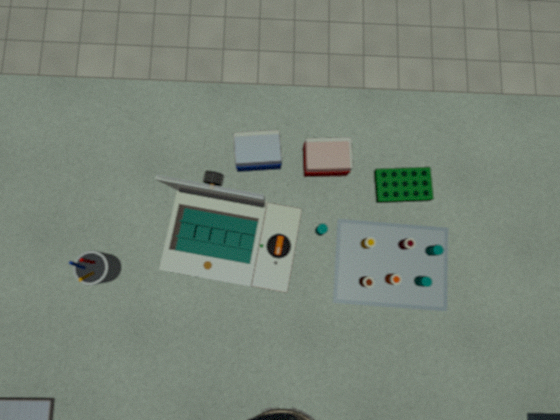

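View pics/wrist0.png

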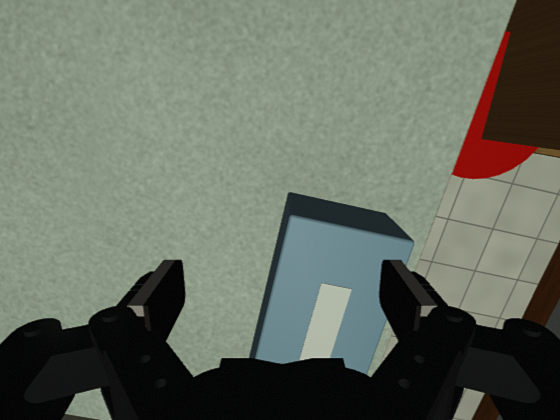

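The scene and top views show four wanted vials, in top-view pixels: yellow (370,242), red (407,244), brown (368,282) and orange (394,280). Three turquoise ones are decoys. The cover is upright, the mixer is turned slightly, and the selector is at (278,245). Next I'll measure these.

```bash
cat > h.py <<'E'
import numpy as np, cv2
from scipy.spatial.transform import Rotation as Ro
from rig import r
def cam(n,s=None):
    c=r.get_calibration(n); K=c["mtx"]
    if n=="wrist":
        s=s or r.sense(); T=np.eye(4); T[:3,:3]=Ro.from_euler('xyz',s["tcp_rot"]).as_matrix(); T[:3,3]=s["eef_pos"]
        M=T@c["mount"]; return K,M[:3,:3],M[:3,3]
    return K,Ro.from_euler('xyz',c["rotation"]).as_matrix(),c["position"]
def cast(cm,uv,z):
    K,R,t=cm; uv=np.atleast_2d(uv).astype(float)
    d=(np.linalg.inv(K)@np.c_[uv,np.ones(len(uv))].T).T@R.T
    return t+d*((z-t[2])/d[:,2])[:,None]
def proj(cm,p):
    K,R,t=cm; q=(np.atleast_2d(p)-t)@R@K.T; return q[:,:2]/q[:,2:]
def deproj(cm,uv,dep):
    K,R,t=cm; uv=np.atleast_2d(uv).astype(float)
    return t+((np.linalg.inv(K)@np.c_[uv,np.ones(len(uv))].T).T*np.array(dep)[:,None])@R.T
E
python3 - <<'E'
from h import *
p=cv2.imread("pics/top0.png")
cv2.imwrite("pics/topmix.png",cv2.resize(p[165:305,140:310],None,fx=4,fy=4,interpolation=cv2.INTER_CUBIC))
cv2.imwrite("pics/topvial.png",cv2.resize(p[210:315,320:460],None,fx=5,fy=5,interpolation=cv2.INTER_CUBIC))
E
```

```text
(no output)
```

View pics/topmix.png

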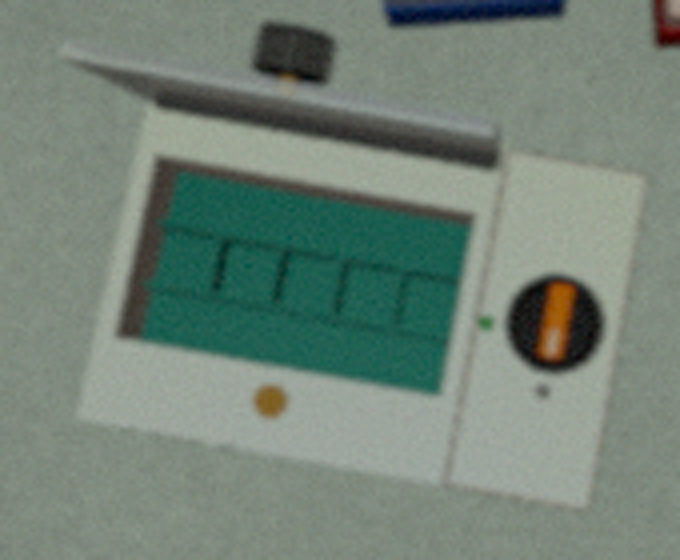

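View pics/topvial.png

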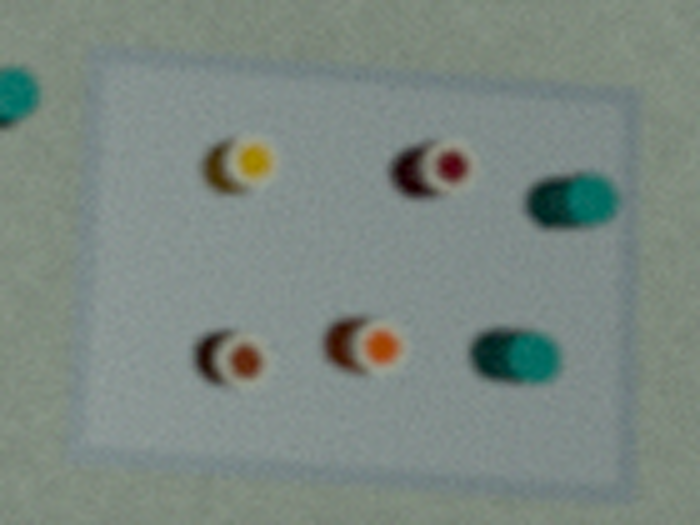

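The crops show the vial cap centres at 5x (yellow 252,162; red 450,167; brown 244,360; orange 380,347). The well rim corners at 4x are (155,158), (474,213), (440,392) and (120,337), and the screw post is at (270,402).

```bash
python3 - <<'E'
from h import *
np.set_printoptions(suppress=True,precision=1)
c=cam("top")
f=lambda P,s,o:(np.array(P)+.5)/s-.5+np.array(o)
print("vials Y R B O\n",cast(c,f([(252,162),(450,167),(244,360),(380,347)],5,(320,210)),56))
W=cast(c,f([(155,158),(474,213),(440,392),(120,337)],4,(140,165)),105)[:,:2]; print("rim FL FR NR NL\n",W)
print("sides",[np.linalg.norm(W[i]-W[(i+1)%4]) for i in range(4)])
# rigid fit
L=np.array([(55,96.5),(55,-96.5),(-55,-96.5),(-55,96.5)])
z=W@[1,1j]; l=L@[1,1j]; a=np.sum((z-z.mean())*l.conj()); yaw=np.angle(a); o=z.mean()
print("origin",o,"yaw",yaw,np.degrees(yaw))
m=lambda x,y:np.array([(o+np.exp(1j*yaw)*(x+1j*y)).real,(o+np.exp(1j*yaw)*(x+1j*y)).imag])
print("screw meas",cast(c,f([(270,402)],4,(140,165)),105), m(-75,0))
print("deck corners z90",cast(c,f([(645,177),(588,507)],4,(140,165)),90),m(102,-195),m(-102,-195))
print("selector",cast(c,f([(557,322)],4,(140,165)),128))
print("outer NL",cast(c,f([(80,418)],4,(140,165)),105),m(-102,108))
s,d=r.grab_frame("scene")
cv2.imwrite("pics/s1.png",cv2.resize(s[80:260,190:350,::-1],None,fx=4,fy=4,interpolation=cv2.INTER_CUBIC)[:600])
cs=cam("scene")
# check vials with both views: project
V=cast(c,f([(252,162),(450,167),(244,360),(380,347)],5,(320,210)),56)
print("scene px",proj(cs,V))
print("scene px cells",proj(cs,[np.r_[m(0,y),66] for y in (-76,76)]))
E
```

```text
vials Y R B O
 [[ 536.5 -211.4   56. ]
 [ 536.5 -312.3   56. ]
 [ 438.4 -206.3   56. ]
 [ 446.2 -274.6   56. ]]
rim FL FR NR NL
 [[611.5 260. ]
 [583.7  69.9]
 [477.6  86.4]
 [505.2 273.8]]
sides [np.float64(192.1485520010005), np.float64(107.41154962851967), np.float64(189.35294100909476), np.float64(107.19987503726838)]
origin (544.5071085262698+172.50854694804923j) yaw -0.14488526328774115 -8.301314100029298
screw meas [[469.6 184.9 105. ]] [470.3 183.3]
deck corners z90 [[610.6 -33.2  90. ]
 [412.5  -2.4  90. ]] [617.3 -35.2] [415.4  -5.7]
selector [[518.7  19.6 128. ]]
outer NL [[458.  293.7 105. ]] [459.2 294.1]
scene px [[214.5 303.8]
 [193.7 347.2]
 [175.4 288.7]
 [163.4 317. ]]
scene px cells [[261.6 200.1]
 [286.8 164.8]]
```

View pics/s1.png

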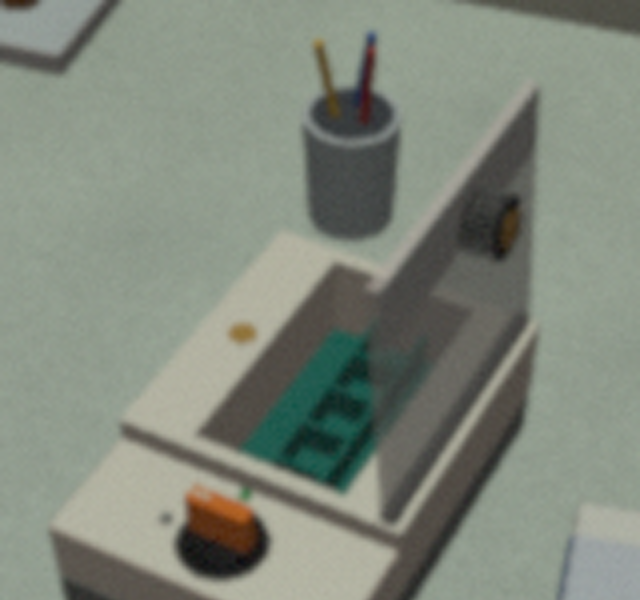

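```bash
cat >> h.py <<'E'
np.set_printoptions(suppress=True,precision=2)
def toolR(jaw_deg):  # tool x down, tool z along world heading jaw_deg
    a=np.radians(jaw_deg); z=np.array([np.cos(a),np.sin(a),0]); x=np.array([0,0,-1.]); return np.c_[x,np.cross(z,x),z]
def go(pos,jaw,q=True):
    s=r.sense(); R=Ro.from_euler('xyz',s["tcp_rot"]).as_matrix(); Rt=toolR(jaw)
    rv=np.degrees(Ro.from_matrix(R.T@Rt).as_rotvec()); d=np.array(pos)-s["eef_pos"]
    if q: print("t",round(s["clock"],2),"at",s["eef_pos"],"op",round(float(s["opening"]),3),"F",s["contact_force"],"q6",round(s["qpos"][5],2))
    print("rotvec deg",rv,"| shift after rot, cm (tool axes)",Rt.T@d/10)
E
python3 - <<'E'
from h import *
s=r.sense();print(Ro.from_euler('xyz',s["tcp_rot"]).as_matrix())
for j in (-8.3,171.7): go([536.5,-211.4,150],j)
E
```

```text
[[-0.    0.98  0.22]
 [ 0.    0.22 -0.98]
 [-1.   -0.   -0.  ]]
t 0.2 at [ 137.44 -609.41  230.84] op 1.005 F [ 0.2  -0.37 -0.69] q6 -0.0
rotvec deg [-68.99  -0.04  -0.03] | shift after rot, cm (tool axes) [ 8.08 45.14 33.74]
t 0.2 at [ 137.44 -609.41  230.84] op 1.005 F [ 0.2  -0.37 -0.69] q6 -0.0
rotvec deg [111.01  -0.03   0.05] | shift after rot, cm (tool axes) [  8.08 -45.14 -33.74]
```

Call:
{"fn": "jog_arm", "kwargs": {"series": [[-7.67, 0, 0, 0, 0, 0, 1], [-7.67, 0, 0, 0, 0, 0, 1], [-7.67, 0, 0, 0, 0, 0, 1], [-7.67, 0, 0, 0, 0, 0, 1], [-7.67, 0, 0, 0, 0, 0, 1], [-7.67, 0, 0, 0, 0, 0, 1], [-7.67, 0, 0, 0, 0, 0, 1], [-7.67, 0, 0, 0, 0, 0, 1], [-7.67, 0, 0, 0, 0, 0, 1], [0, 0, 0, -0.26, 3.6, 2.69, 0.65], [0, 0, 0, -0.26, 3.6, 2.69, 0.65], [0, 0, 0, -0.26, 3.6, 2.69, 0.65], [0, 0, 0, -0.26, 3.6, 2.69, 0.65], [0, 0, 0, -0.26, 3.6, 2.69, 0.65], [0, 0, 0, -0.26, 3.6, 2.69, 0.65], [0, 0, 0, -0.26, 3.6, 2.69, 0.65], [0, 0, 0, -0.26, 3.6, 2.69, 0.65], [0, 0, 0, -0.26, 3.6, 2.69, 0.65], [0, 0, 0, -0.26, 3.6, 2.69, 0.65], [0, 0, 0, -0.26, 3.6, 2.69, 0.65]]}}

```text
clock: 2.2
eef_pos: [488.2, -258.8, 260.0]
tcp_rot: [-1.066, 1.571, -1.21]
contact_force: [0.1, -0.5, 0.7]
opening: 0.645
```

```bash
python3 - <<'E'
from h import *
go([487,-260,260],-8.3)
s=r.sense(); p,d=r.grab_frame("wrist"); cv2.imwrite("pics/w1.png",p[:,:,::-1])
p2,_=r.grab_frame("top"); cv2.imwrite("pics/top1.png",p2[:,:,::-1])
c=cam("wrist",s)
print(proj(c,[[536.5,-211.4,56],[536.5,-312.3,56],[438.4,-206.3,56],[446.2,-274.6,56]]))
E
```

```text
t 2.2 at [ 488.25 -258.78  260.02] op 0.645 F [ 0.15 -0.54  0.66] q6 -0.35
rotvec deg [0.04 0.   0.01] | shift after rot, cm (tool axes) [ 0.   -0.14 -0.11]
[[319.46 125.54]
 [329.65 218.37]
 [224.14 134.52]
 [243.23 197.04]]
```

View pics/w1.png

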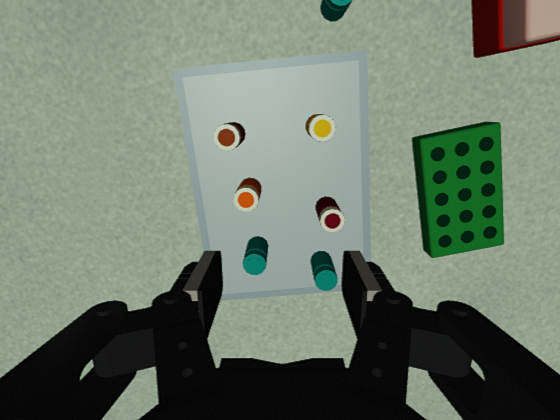

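The wrist view confirms the four vials (brown 227,137; yellow 322,128; orange 246,199; red 332,220), within 3 px of the prediction. I'll refine them with dot masks.

```bash
cat >> h.py <<'E'
def dots(img_rgb,cm,box=None,z=56):
    h=cv2.cvtColor(img_rgb,cv2.COLOR_RGB2HSV); out=[]
    # white caps = low saturation bright; warm dots inside
    m=(((h[...,0]<35)|(h[...,0]>170))&(h[...,1]>110)&(h[...,2]>50)).astype(np.uint8)
    w=((h[...,1]<60)&(h[...,2]>150)).astype(np.uint8)
    n,l,st,ce=cv2.connectedComponentsWithStats(m)
    return h,m,w
def caps(img,cm,guess,z=56,R=18):
    """guess: list of world xy; white cap ring (bounding circle) near each predicted pixel"""
    lab=cv2.cvtColor(img,cv2.COLOR_RGB2HSV); res=[]
    w=((img.min(2)>150)).astype(np.uint8)
    for g in guess:
        u,v=proj(cm,[*g,z])[0].round().astype(int)
        y0,x0=max(v-R,0),max(u-R,0); sub=w[y0:v+R,x0:u+R]
        cs,_=cv2.findContours(sub,cv2.RETR_EXTERNAL,cv2.CHAIN_APPROX_NONE)
        if not cs: res.append(None); continue
        c=max(cs,key=cv2.contourArea); (a,b),rad=cv2.minEnclosingCircle(c)
        P=cast(cm,[(a+x0,b+y0)],z)[0]; res.append((np.array([a+x0,b+y0]),round(rad,1),P[:2]))
    return res
E
python3 - <<'E'
from h import *
G=[(536.5,-211.4),(536.5,-312.3),(438.4,-206.3),(446.2,-274.6)]
s=r.sense(); p=cv2.imread("pics/w1.png")[:,:,::-1].copy()
for x in caps(p,cam("wrist",s),G): print(x)
p=cv2.imread("pics/top1.png")[:,:,::-1].copy()
for x in caps(p,cam("top"),G,R=9): print(x)
E
```

```text
(array([316.5, 127.5]), 24.7, array([ 535.79, -210.68]))
(array([322.41, 220.5 ]), 22.0, array([ 531.21, -311.47]))
(array([221.5, 136.5]), 24.7, array([ 437.77, -206.03]))
(array([240.5, 198.5]), 24.7, array([ 445.7 , -273.93]))
None
None
(array([372., 286.]), 0.0, array([ 427.86, -215.19]))
(array([397., 284.]), 0.0, array([ 434.  , -277.88]))
```

```bash
cat >> h.py <<'E'
def caps(img,cm,guess,z=56,R=16):
    m=((img.min(2)>175)|((img.max(2).astype(int)-img.min(2)>70)&(img[...,0]>80)&(img[...,0]>img[...,2]+40))).astype(np.uint8)
    out=[]
    for g in guess:
        u,v=proj(cm,[*g,z])[0].round().astype(int); y0,x0=max(v-R,0),max(u-R,0)
        w=(img[y0:v+R,x0:u+R].min(2)>np.percentile(img[y0:v+R,x0:u+R].min(2),50)+25).astype(np.uint8)
        cs,_=cv2.findContours(w,cv2.RETR_EXTERNAL,cv2.CHAIN_APPROX_NONE)
        if not cs: out.append(None); continue
        (a,b),rad=cv2.minEnclosingCircle(np.vstack([c for c in cs if len(c)>8] or cs))
        out.append((np.array([a+x0,b+y0]),round(rad,1),cast(cm,[(a+x0,b+y0)],z)[0][:2]))
    return out
E
python3 - <<'E'
from h import *
G=[(536.5,-211.4),(536.5,-312.3),(438.4,-206.3),(446.2,-274.6)]
s=r.sense(); p=cv2.imread("pics/w1.png")[:,:,::-1].copy(); c=cam("wrist",s)
for x in caps(p,c,G): print(x)
print(cast(c,[(322,127.5),(332,220),(227,137.5),(246,199)],56))
E
```

```text
(array([314., 119.]), 0.0, array([ 534.2 , -201.95]))
(array([330.5, 217. ]), 9.0, array([ 540.49, -308.66]))
None
(array([244.5, 189.5]), 1.6, array([ 451.71, -264.64]))
[[ 541.37 -211.47   56.  ]
 [ 541.79 -312.37   56.  ]
 [ 443.19 -207.82   56.  ]
 [ 451.52 -275.32   56.  ]]
```

The wrist and top estimates agree in y and differ by about 5 mm in x, which is the jaw direction, so I'll average them and let the jaws centre the vial. Yellow goes first.

Call:
{"fn": "jog_arm", "kwargs": {"series": [[0, 0, 0, 0, 2.71, 2.2, 0.65], [0, 0, 0, 0, 2.71, 2.2, 0.65], [0, 0, 0, 4, 0, 0, 0.65], [0, 0, 0, 4, 0, 0, 0.65], [0, 0, 0, 4, 0, 0, 0.65], [0, 0, 0, 4, 0, 0, 0.65], [0, 0, 0, 3, 0, 0, 0.65], [0, 0, 0, 2, 0, 0, 0.65], [0, 0, 0, 2, 0, 0, 0.65], [0, 0, 0, 0, 0, 0, 0.65], [0, 0, 0, 0, 0, 0, 0], [0, 0, 0, 0, 0, 0, 0], [0, 0, 0, 0, 0, 0, 0], [0, 0, 0, 0, 0, 0, 0], [0, 0, 0, 0, 0, 0, 0], [0, 0, 0, 0, 0, 0, 0]], "force": 40}}

```text
clock: 3.9
eef_pos: [539.2, -213.3, 30.9]
tcp_rot: [-0.274, 1.569, -0.418]
contact_force: [-0.8, -0.3, 6.4]
opening: 0.313
```

```bash
python3 - <<'E'
from h import *
go([539,-211.5,30],-8.3)
p,d=r.grab_frame("wrist"); cv2.imwrite("pics/w2.png",p[:,:,::-1])
E
```

```text
t 3.9 at [ 539.24 -213.31   30.86] op 0.313 F [-0.81 -0.33  6.39] q6 -0.24
rotvec deg [0.04 0.09 0.03] | shift after rot, cm (tool axes) [ 0.09  0.18 -0.05]
```

View pics/w2.png

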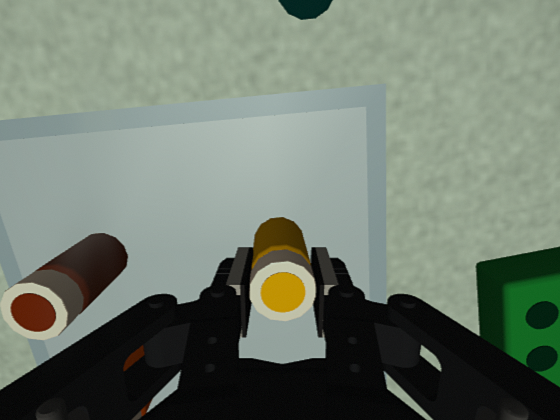

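The yellow vial is held, with its cap at (282,290) and the opening at 0.31. Next I lift it and move over to the mixer to look.

```bash
python3 - <<'E'
from h import *
c=cam("wrist"); print(cast(c,[(282.5,290.5)],56))
go([545-0,172.5-0,240],-8.3)
E
```

```text
[[ 541.69 -214.09   56.  ]]
t 3.95 at [ 539.26 -213.32   30.86] op 0.315 F [-1.67 -0.17  6.77] q6 -0.24
rotvec deg [0.05 0.09 0.03] | shift after rot, cm (tool axes) [-20.91  38.26  -5.  ]
```

Call:
{"fn": "jog_arm", "kwargs": {"series": [[0, 0, 0, -3, 0, 0, 0], [0, 0, 0, -4, 0, 0, 0], [0, 0, 0, -4, 0, 0, 0], [0, 0, 0, -4, 0, 0, 0], [0, 0, 0, -4, 0, 0, 0], [0, 0, 0, -2, 0, 0, 0]]}}

```text
clock: 4.55
eef_pos: [539.7, -213.4, 243.9]
tcp_rot: [-0.237, 1.566, -0.381]
contact_force: [0.1, -0.7, -1.4]
opening: 0.312
```

Call:
{"fn": "jog_arm", "kwargs": {"series": [[0, 0, 0, 0, 3.87, -0.49, 0], [0, 0, 0, 0, 3.87, -0.49, 0], [0, 0, 0, 0, 3.87, -0.49, 0], [0, 0, 0, 0, 3.87, -0.49, 0], [0, 0, 0, 0, 3.87, -0.49, 0], [0, 0, 0, 0, 3.87, -0.49, 0], [0, 0, 0, 0, 3.87, -0.49, 0], [0, 0, 0, 0, 0, 0, 0]]}}

```text
clock: 5.35
eef_pos: [543.3, 63.9, 240.0]
tcp_rot: [1.566, 1.569, 1.425]
contact_force: [0.5, 0.1, -0.4]
opening: 0.316
```

```bash
python3 - <<'E'
from h import *
go([545,60,240],-8.3)
s=r.sense(); print(s['tcp_rot']); p,d=r.grab_frame("wrist"); cv2.imwrite("pics/w3.png",p[:,:,::-1])
E
```

```text
t 5.35 at [543.28  63.94 240.04] op 0.316 F [ 0.48  0.13 -0.37] q6 0.25
rotvec deg [ 0.23  0.   -0.08] | shift after rot, cm (tool axes) [ 0.   -0.36  0.23]
[1.57 1.57 1.42]
```

View pics/w3.png

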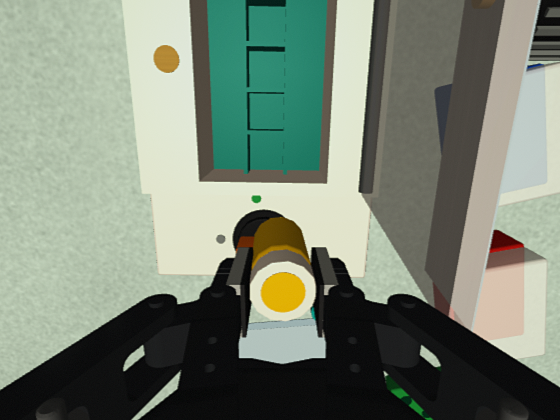

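The wrist view shows the near rim corners at (199,182) and (327,183), the screw post at (167,58), and the cell column at u 248 to 285.

```bash
python3 - <<'E'
from h import *
c=cam("wrist")
print("rim R corners",cast(c,[(199,182),(327,183)],105), "well mid-x at top of pic", cast(c,[(190.5,5),(336,5)],105))
print("screw",cast(c,[(167,58.5)],105)); print("vial cap",cast(c,[(282.5,291)],240+26))
print("deck corners z90",cast(c,[(158,274),(363,276)],90),"dots",cast(c,[(257,198.5),(221,239)],90))
p=cv2.imread("pics/w3.png"); cv2.imwrite("pics/w3c.png",cv2.resize(p[0:210,120:400],None,fx=2.8,fy=2.8,interpolation=cv2.INTER_CUBIC))
E
```

```text
rim R corners [[476.68  81.23 105.  ]
 [585.29  65.   105.  ]] well mid-x at top of pic [[498.44 213.91 105.  ]
 [605.74 198.8  105.  ]]
screw [[472.48 180.46 105.  ]]
vial cap [[545.75  61.5  266.  ]]
deck corners z90 [[413.43  -6.03  90.  ]
 [612.45 -36.39  90.  ]] dots [[521.88  56.03  90.  ]
 [481.63  21.51  90.  ]]
```

View pics/w3c.png

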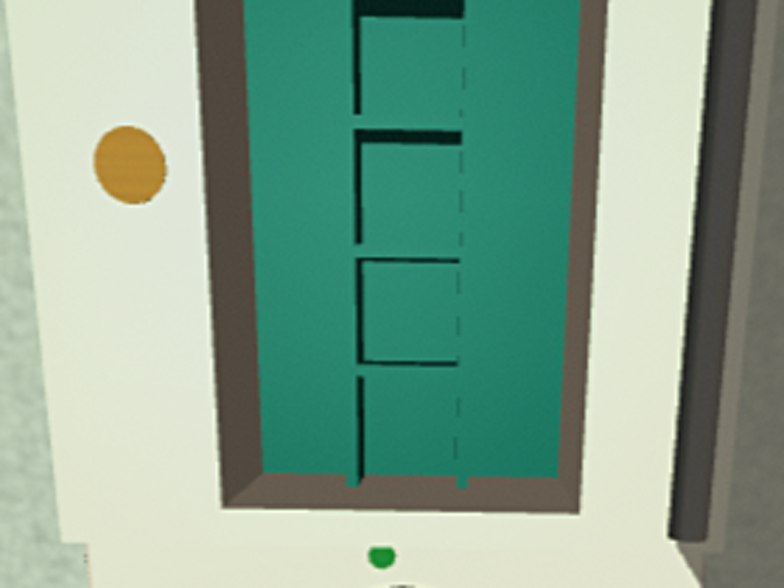

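```bash
python3 - <<'E'
from h import *
for n in("top","scene"):
    p,d=r.grab_frame(n); u,v=proj(cam(n),r.sense()["eef_pos"]+[0,0,26])[0].round().astype(int); print(n,u,v)
    cv2.imwrite(f"pics/{n}3.png",cv2.resize(p[v-40:v+40,u-50:u+50,::-1],None,fx=6,fy=6,interpolation=cv2.INTER_CUBIC)); print(u-50,v-40)
E
```

```text
top 260 228
210 188
scene 258 153
208 113
```

View pics/scene3.png

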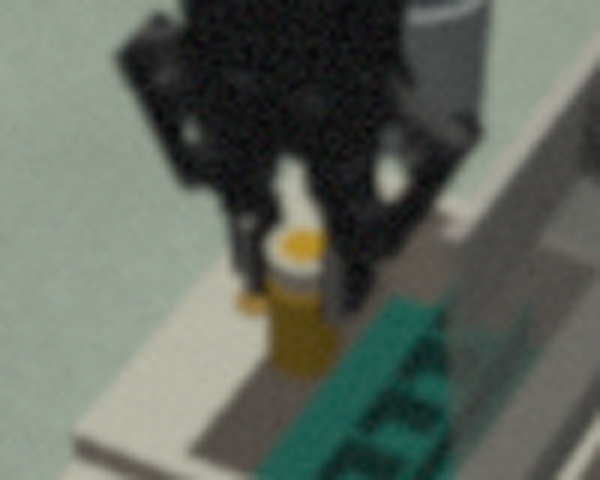

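View pics/top3.png

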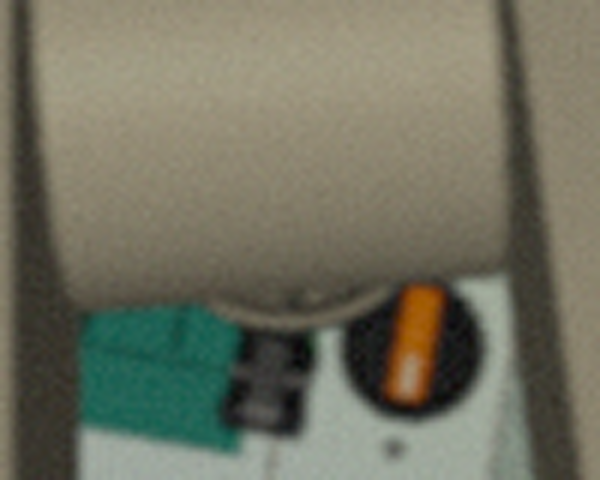

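```bash
python3 - <<'E'
from h import *
c=cam("scene")
f=lambda P,s,o:(np.array(P)+.5)/s-.5+np.array(o)
print("cap",cast(c,f([(302,249)],6,(208,113)),266.5), r.sense()["eef_pos"])
print("screw, NR, NL",cast(c,f([(242,333),(200,434),(336,264)],4,(190,80)),105))
print("deck: NR corner",cast(c,f([(52,528)],4,(190,80)),90), "dots grey,green",cast(c,f([(166,518),(246,494)],4,(190,80)),90))
print("FR corner(under cover)",cast(c,f([(346,492)],4,(190,80)),105))
E
```

```text
cap [[544.69  56.14 266.5 ]] [543.32  59.81 239.87]
screw, NR, NL [[469.71 182.55 105.  ]
 [478.24  85.59 105.  ]
 [507.31 271.25 105.  ]]
deck: NR corner [[414.97  -6.53  90.  ]] dots grey,green [[479.09  24.32  90.  ]
 [519.46  59.43  90.  ]]
FR corner(under cover) [[583.27  69.63 105.  ]]
```

```bash
python3 - <<'E'
from h import *
s=r.sense(); p,d=r.grab_frame("wrist"); print(s["eef_pos"],r.sense()["eef_pos"])
cv2.imwrite("pics/w4c.png",cv2.resize(p[0:300,130:396,::-1],None,fx=2,fy=2,interpolation=cv2.INTER_CUBIC))
E
```

```text
[543.32  59.81 239.87] [543.37  59.32 239.87]
```

View pics/w4c.png

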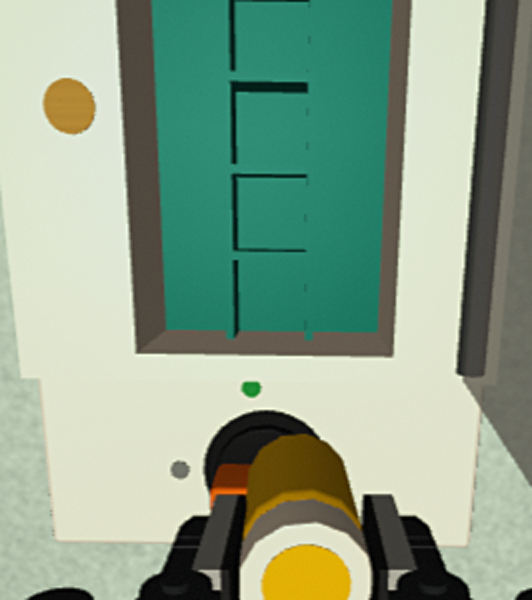

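```bash
python3 - <<'E'
from h import *
s=r.sense(); print(s["eef_pos"],s["tcp_rot"]); c=cam("wrist",s)
f=lambda P:(np.array(P)+.5)/2-.5+np.array((130,0))
C=cast(c,f([(136,353),(392,356)]),105); S=cast(c,f([(69.5,106)]),105)[0]
print(C,S,"cap",cast(c,f([(307,582)]),266))
for yaw in (-8.3,):
  a=np.radians(yaw); ex=np.array([np.cos(a),np.sin(a)]); ey=np.array([-ex[1],ex[0]])
  print("origin",C[:,:2].mean(0)+96.5*ey, S[:2]+75*ex, "yaw",np.degrees(np.arctan2(*(C[1]-C[0])[[1,0]])))
E
```

```text
[543.37  59.32 239.87] [-1.89  1.57 -2.04]
[[476.89  83.8  105.  ]
 [584.84  66.85 105.  ]] [472.12 182.23 105.  ] cap [[546.2   58.96 266.  ]]
origin [544.79 170.82] [546.34 171.41] yaw -8.923138248093352
```

```bash
cat >> h.py <<'E'
O=np.array([544.,171.7]); YAW=-8.5
def mx(x,y,z=None):
    a=np.radians(YAW); p=O+[np.cos(a)*x-np.sin(a)*y, np.sin(a)*x+np.cos(a)*y]
    return p if z is None else np.r_[p,z]
def cell(i): return mx(0,76-38*i)
E
python3 - <<'E'
from h import *
for i in range(5): print(cell(i))
go([*cell(4),115],-8.5)
E
```

```text
[555.23 246.87]
[549.62 209.28]
[544.  171.7]
[538.38 134.12]
[532.77  96.53]
t 5.55 at [543.37  59.32 239.87] op 0.314 F [ 0.21  0.51 -0.24] q6 0.25
rotvec deg [ 0.23 -0.01  0.02] | shift after rot, cm (tool axes) [12.49  3.52 -1.6 ]
```

Call:
{"fn": "jog_arm", "kwargs": {"series": [[0.2, 0, 0, 0, 1.76, -0.8, 0], [0, 0, 0, 0, 1.76, -0.8, 0], [0, 0, 0, 4, 0, 0, 0], [0, 0, 0, 4, 0, 0, 0], [0, 0, 0, 3, 0, 0, 0], [0, 0, 0, 1.5, 0, 0, 0], [0, 0, 0, 0, 0, 0, 0], [0, 0, 0, 0, 0, 0, 0]]}}

```text
clock: 6.35
eef_pos: [533.2, 96.3, 115.3]
tcp_rot: [-1.237, 1.571, -1.386]
contact_force: [-0.1, 0.3, -1.1]
opening: 0.316
```

```bash
python3 - <<'E'
from h import *
go([*cell(4),71],-8.5)
for n in("wrist","scene"):
    p,d=r.grab_frame(n)
    if n=="scene": p=cv2.resize(p[100:240,190:340],None,fx=4,fy=4,interpolation=cv2.INTER_CUBIC)
    cv2.imwrite(f"pics/{n}5.png",p[:,:,::-1])
E
```

```text
t 6.35 at [533.2   96.26 115.27] op 0.316 F [-0.1   0.27 -1.08] q6 0.32
rotvec deg [-0.04  0.    0.01] | shift after rot, cm (tool axes) [ 4.43  0.02 -0.05]
```

View pics/wrist5.png

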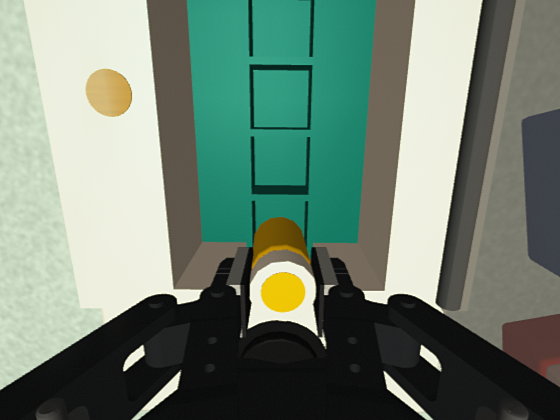

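View pics/scene5.png

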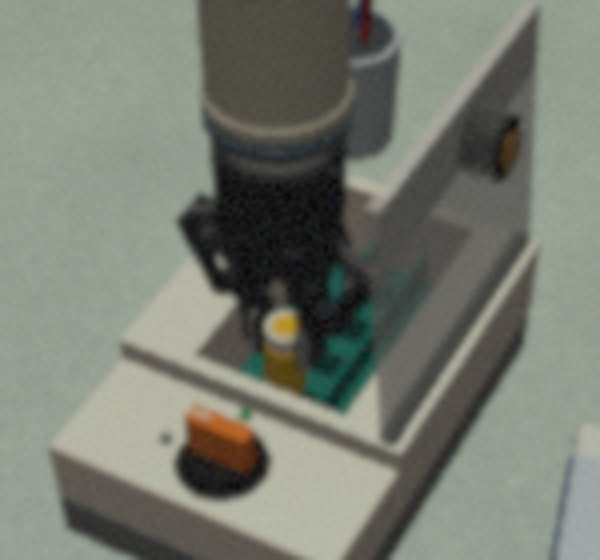

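```bash
python3 - <<'E'
from h import *
p=cv2.imread("pics/wrist5.png"); cv2.imwrite("pics/w5c.png",cv2.resize(p[0:250,180:380],None,fx=3,fy=2.4*1,interpolation=cv2.INTER_CUBIC))
c=cam("wrist")
a=np.radians(YAW);ex=np.array([np.cos(a),np.sin(a)]);ey=np.array([-ex[1],ex[0]])
for uv in [(280,194),(280,201),(280,130),(280,137),(280,65),(280,58),(282,291)]:
    q=cast(c,[uv],66 if uv[1]<290 else 141)[0][:2]-O; print(uv,"mixer xy",q@ex,q@ey)
print(np.array([(r.sense()["eef_pos"][:2]-O)@e for e in (ex,ey)]))
E
```

```text
(280, 194) mixer xy 2.396412692238316 -55.12721882522197
(280, 201) mixer xy 2.3917899969875887 -59.49554049764838
(280, 130) mixer xy 2.436220689334824 -17.50974092114814
(280, 137) mixer xy 2.4320710356302997 -21.43105115838114
(280, 65) mixer xy 2.47259668424654 16.864587973563154
(280, 58) mixer xy 2.4762960441233823 20.360382752914305
(282, 291) mixer xy 3.354738607899212 -76.45418215320947
[  1.04 -75.62]
```

View pics/w5c.png

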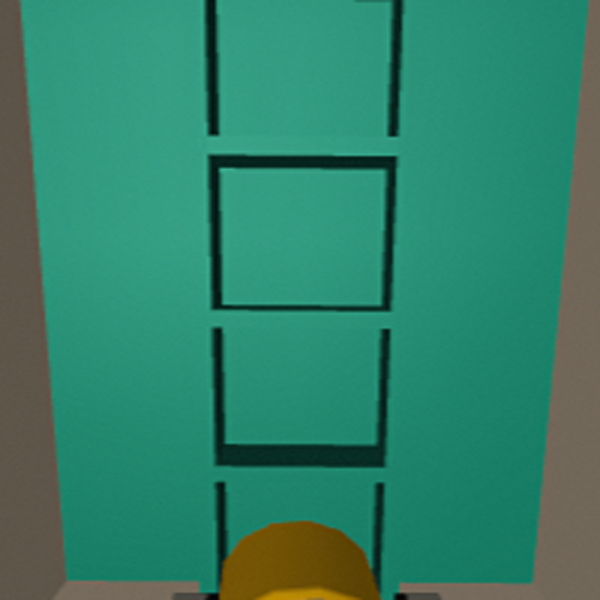

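The cell walls measure within 0.5 mm of the model after removing the wrist bias. The vial is about 1 mm off in x, so I'll correct that and lower it.

Call:
{"fn": "jog_arm", "kwargs": {"series": [[0, 0, 0, 0, 0, -0.1, 0], [0, 0, 0, 1.5, 0, 0, 0], [0, 0, 0, 1.5, 0, 0, 0], [0, 0, 0, 0.8, 0, 0, 0], [0, 0, 0, 0.4, 0, 0, 0], [0, 0, 0, 0, 0, 0, 0], [0, 0, 0, 0, 0, 0, 0]]}}

```text
clock: 7.15
eef_pos: [532.2, 97.4, 73.4]
tcp_rot: [0.319, 1.57, 0.171]
contact_force: [0.1, -1.6, -0.6]
opening: 0.313
```

Call:
{"fn": "jog_arm", "kwargs": {"series": [[0, 0, 0, 0.15, 0, 0, 0], [0, 0, 0, 0, 0, 0, 0], [0, 0, 0, 0, 0, 0, 0.52], [0, 0, 0, 0, 0, 0, 0.52], [0, 0, 0, 0, 0, 0, 0.52], [0, 0, 0, -1, 0, 0, 0.52], [0, 0, 0, -3, 0, 0, 0.52], [0, 0, 0, -4, 0, 0, 0.52], [0, 0, 0, -4, 0, 0, 0.52], [0, 0, 0, -4, 0, 0, 0.52]]}}

```text
clock: 8.15
eef_pos: [531.6, 97.3, 233.8]
tcp_rot: [0.373, 1.57, 0.225]
contact_force: [1.2, -0.4, -0.0]
opening: 0.518
```

```bash
python3 - <<'E'
from h import *
go([443,-207,240],-8.5)
for n in("top","scene"):
    p,d=r.grab_frame(n)
    cv2.imwrite(f"pics/{n}6.png",p[:,:,::-1])
E
```

```text
t 8.15 at [531.57  97.26 233.76] op 0.518 F [ 1.2  -0.41 -0.03] q6 0.33
rotvec deg [ 0.04  0.02 -0.01] | shift after rot, cm (tool axes) [ -0.62 -31.4   -4.26]
```

View pics/scene6.png

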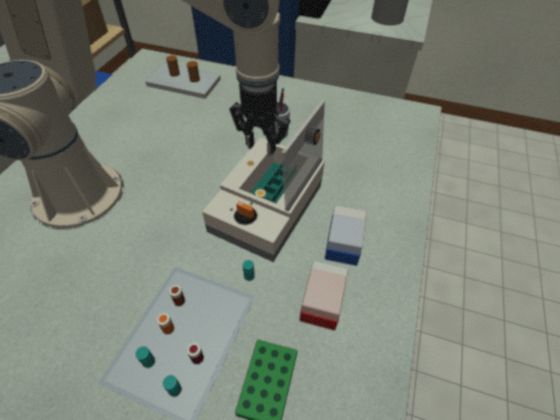

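View pics/top6.png

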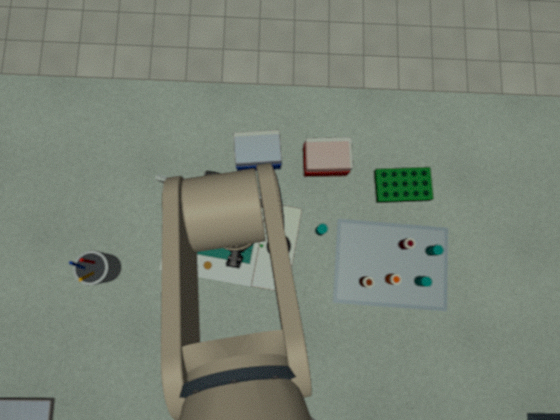

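Yellow is seated in the well at scene pixel (261,194), and the other vials haven't moved. Brown is next.

Call:
{"fn": "jog_arm", "kwargs": {"series": [[0, 0, 0, 0, -3.92, -0.565, 0.65], [0, 0, 0, 0, -3.92, -0.565, 0.65], [0, 0, 0, 0, -3.92, -0.565, 0.65], [0, 0, 0, 0, -3.92, -0.565, 0.65], [0, 0, 0, 0, -3.92, -0.565, 0.65], [0, 0, 0, 0, -3.92, -0.565, 0.65], [0, 0, 0, 0, -3.92, -0.565, 0.65], [0, 0, 0, 0, -3.92, -0.565, 0.65], [0, 0, 0, 4, 0, 0, 0.65], [0, 0, 0, 4, 0, 0, 0.65], [0, 0, 0, 4, 0, 0, 0.65], [0, 0, 0, 0, 0, 0, 0.65], [0, 0, 0, 0, 0, 0, 0.65]]}}

```text
clock: 9.55
eef_pos: [440.8, -206.1, 111.7]
tcp_rot: [2.841, 1.569, 2.694]
contact_force: [1.1, -0.1, 0.8]
opening: 0.65
```

```bash
python3 - <<'E'
from h import *
go([440.5,-206.5,30],-8.5)
p,d=r.grab_frame("wrist"); cv2.imwrite("pics/w7.png",p[:,:,::-1])
E
```

```text
t 9.55 at [ 440.76 -206.11  111.74] op 0.65 F [ 1.13 -0.12  0.81] q6 -0.29
rotvec deg [ 0.04 -0.09 -0.03] | shift after rot, cm (tool axes) [ 8.17 -0.04 -0.02]
```

View pics/w7.png

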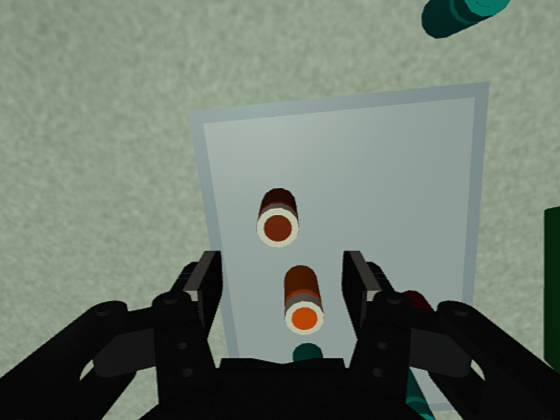

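```bash
python3 - <<'E'
from h import *
c=cam("wrist"); print(cast(c,[(277.5,228),(304,318)],56))
E
```

```text
[[ 440.9  -210.14   56.  ]
 [ 449.19 -278.8    56.  ]]
```

Call:
{"fn": "jog_arm", "kwargs": {"series": [[0, 0, 0, 2, -0.25, -0.19, 0.65], [0, 0, 0, 3, 0, 0, 0.65], [0, 0, 0, 2, 0, 0, 0.65], [0, 0, 0, 1.1, 0, 0, 0.65], [0, 0, 0, 0, 0, 0, 0.65], [0, 0, 0, 0, 0, 0, 0], [0, 0, 0, 0, 0, 0, 0], [0, 0, 0, 0, 0, 0, 0], [0, 0, 0, 0, 0, 0, 0], [0, 0, 0, 0, 0, 0, 0], [0, 0, 0, 0, 0, 0, 0]]}}

```text
clock: 10.7
eef_pos: [439.7, -208.9, 31.6]
tcp_rot: [-0.291, 1.569, -0.438]
contact_force: [-0.9, 0.3, 9.1]
opening: 0.313
```

```bash
python3 - <<'E'
from h import *
go([*cell(3),240],-8.5)
p,d=r.grab_frame("wrist"); cv2.imwrite("pics/w8.png",p[:,:,::-1])
E
```

```text
t 10.7 at [ 439.67 -208.9    31.64] op 0.313 F [-0.89  0.28  9.08] q6 -0.3
rotvec deg [0.03 0.12 0.04] | shift after rot, cm (tool axes) [-20.84  35.38   4.69]
```

View pics/w8.png

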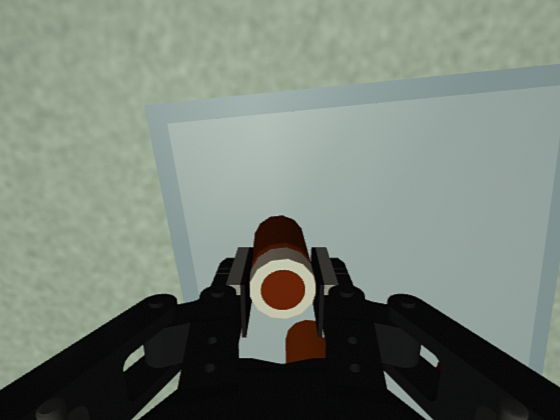

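Brown is held centred, with its cap at (282,290).

Call:
{"fn": "jog_arm", "kwargs": {"series": [[0, 0, 0, -3, 0, 0, 0], [0, 0, 0, -4, 0, 0, 0], [0, 0, 0, -4, 0, 0, 0], [0, 0, 0, -4, 0, 0, 0], [0, 0, 0, -4, 0, 0, 0], [0, 0, 0, -1.8, 0, 0, 0], [0, 0, 0, 0, 3.93, 0.52, 0], [0, 0, 0, 0, 3.93, 0.52, 0], [0, 0, 0, 0, 3.93, 0.52, 0], [0, 0, 0, 0, 3.93, 0.52, 0], [0, 0, 0, 0, 3.93, 0.52, 0], [0, 0, 0, 0, 3.93, 0.52, 0], [0, 0, 0, 0, 3.93, 0.52, 0], [0, 0, 0, 0, 3.93, 0.52, 0], [0, 0, 0, 0, 3.93, 0.52, 0], [0, 0, 0, 4, 0, 0, 0], [0, 0, 0, 4, 0, 0, 0], [0, 0, 0, 3, 0, 0, 0], [0, 0, 0, 1, 0, 0, 0], [0, 0, 0, 0, 0, 0, 0]]}}

```text
clock: 12.75
eef_pos: [536.4, 134.4, 117.7]
tcp_rot: [-2.751, 1.569, -2.899]
contact_force: [-0.3, 0.7, -0.6]
opening: 0.314
```

Call:
{"fn": "jog_arm", "kwargs": {"series": [[0, 0, 0, 0, 0, 0, 0], [0, 0, 0, 0, 0, 0, 0]]}}

```text
clock: 12.95
eef_pos: [538.4, 134.7, 120.3]
tcp_rot: [0.395, 1.568, 0.247]
contact_force: [-0.1, 0.3, 0.5]
opening: 0.311
```

```bash
python3 - <<'E'
from h import *
go([*cell(3),71.5],-8.5)
p,d=r.grab_frame("wrist"); cv2.imwrite("pics/w9.png",p[:,:,::-1])
E
```

```text
t 12.95 at [538.36 134.74 120.27] op 0.311 F [-0.09  0.33  0.5 ] q6 0.39
rotvec deg [ 0.03  0.16 -0.07] | shift after rot, cm (tool axes) [ 4.88 -0.06  0.01]
```

View pics/w9.png

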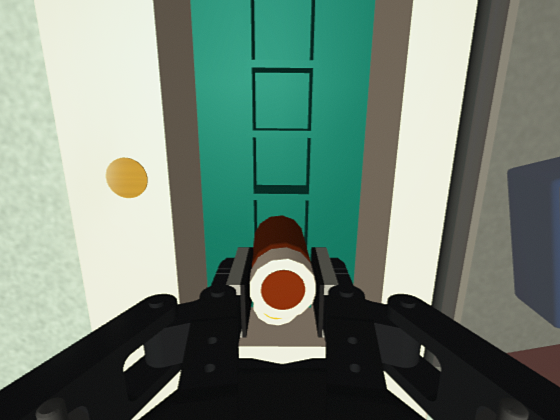

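Brown is lined up over the next cell, so I'll lower and release it.

Call:
{"fn": "jog_arm", "kwargs": {"series": [[0, 0, 0, 1.5, -0.05, 0, 0], [0, 0, 0, 1.5, 0, 0, 0], [0, 0, 0, 1, 0, 0, 0], [0, 0, 0, 0.5, 0, 0, 0], [0, 0, 0, 0.3, 0, 0, 0], [0, 0, 0, 0, 0, 0, 0], [0, 0, 0, 0, 0, 0, 0]]}}

```text
clock: 13.7
eef_pos: [537.5, 134.2, 71.2]
tcp_rot: [0.431, 1.57, 0.284]
contact_force: [-1.1, 0.0, 5.6]
opening: 0.311
```

Call:
{"fn": "jog_arm", "kwargs": {"series": [[0, 0, 0, 0, 0, 0, 0.52], [0, 0, 0, 0, 0, 0, 0.52], [0, 0, 0, 0, 0, 0, 0.52], [0, 0, 0, -1, 0, 0, 0.52], [0, 0, 0, -3, 0, 0, 0.52], [0, 0, 0, -4, 0, 0, 0.52], [0, 0, 0, -4, 0, 0, 0.52], [0, 0, 0, -4, 0, 0, 0.52], [0, 0, 0, 0, 0, 0, 0.52], [0, 0, 0, 0, -4.2, -0.29, 0.65], [0, 0, 0, 0, -4.2, -0.29, 0.65], [0, 0, 0, 0, -4.2, -0.29, 0.65], [0, 0, 0, 0, -4.2, -0.29, 0.65], [0, 0, 0, 0, -4.2, -0.29, 0.65], [0, 0, 0, 0, -4.2, -0.29, 0.65], [0, 0, 0, 0, -4.2, -0.29, 0.65], [0, 0, 0, 0, -4.2, -0.29, 0.65], [0, 0, 0, 0, -4.2, -0.29, 0.65], [0, 0, 0, 0, -4.2, -0.29, 0.65]]}}

```text
clock: 15.6
eef_pos: [445.7, -278.7, 230.6]
tcp_rot: [-0.093, 1.571, -0.241]
contact_force: [0.8, 0.1, -0.7]
opening: 0.651
```

Call:
{"fn": "jog_arm", "kwargs": {"series": [[0, 0, 0, 4, 0, 0, 0.65], [0, 0, 0, 4, 0, 0, 0.65], [0, 0, 0, 4, 0, 0, 0.65], [0, 0, 0, 0, 0, 0, 0.65], [0, 0, 0, 0, 0, 0, 0.65], [0, 0, 0, 0, 0, 0, 0.65]]}}

```text
clock: 16.2
eef_pos: [447.8, -277.8, 112.4]
tcp_rot: [-0.407, 1.568, -0.555]
contact_force: [1.0, 0.6, 0.4]
opening: 0.652
```

```bash
python3 - <<'E'
from h import *
go([446.5,-277.2,30],-8.5)
p,d=r.grab_frame("wrist"); cv2.imwrite("pics/w10.png",p[:,:,::-1])
p,d=r.grab_frame("top"); cv2.imwrite("pics/top10.png",p[:,:,::-1])
E
```

```text
t 16.2 at [ 447.79 -277.76  112.42] op 0.652 F [0.97 0.59 0.35] q6 -0.41
rotvec deg [0.05 0.15 0.06] | shift after rot, cm (tool axes) [ 8.24  0.04 -0.14]
```

View pics/w10.png

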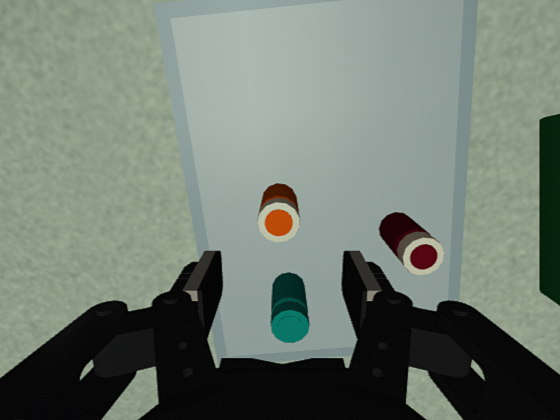

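View pics/top10.png

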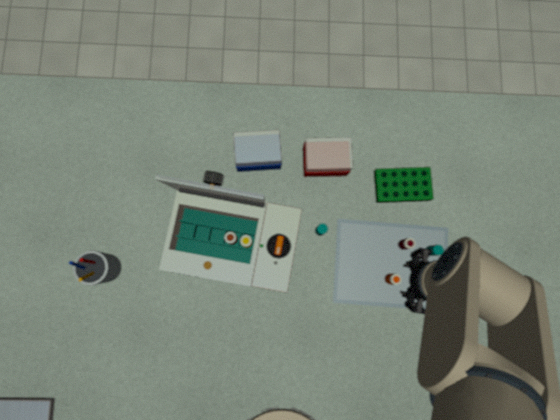

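Brown and yellow are seated at top-view pixels (230,238) and (246,241). Orange is under the gripper at (278,222), so I'll grasp it.

Call:
{"fn": "jog_arm", "kwargs": {"series": [[0, 0, 0, 2, 0.03, -0.15, 0.65], [0, 0, 0, 3, 0, 0, 0.65], [0, 0, 0, 2, 0, 0, 0.65], [0, 0, 0, 1.2, 0, 0, 0.65], [0, 0, 0, 0, 0, 0, 0.65], [0, 0, 0, 0, 0, 0, 0], [0, 0, 0, 0, 0, 0, 0], [0, 0, 0, 0, 0, 0, 0], [0, 0, 0, 0, 0, 0, 0], [0, 0, 0, 0, 0, 0, 0], [0, 0, 0, 0, 0, 0, 0]]}}

```text
clock: 17.4
eef_pos: [445.9, -277.2, 29.8]
tcp_rot: [-0.395, 1.568, -0.542]
contact_force: [-1.3, 1.8, 6.8]
opening: 0.313
```

```bash
python3 - <<'E'
from h import *
go([*cell(2),240],-8.5)
p,d=r.grab_frame("wrist"); cv2.imwrite("pics/w11.png",p[:,:,::-1])
E
```

```text
t 17.4 at [ 445.94 -277.16   29.76] op 0.313 F [-1.34  1.81  6.8 ] q6 -0.41
rotvec deg [0.03 0.12 0.05] | shift after rot, cm (tool axes) [-21.02  45.84   3.06]
```

View pics/w11.png

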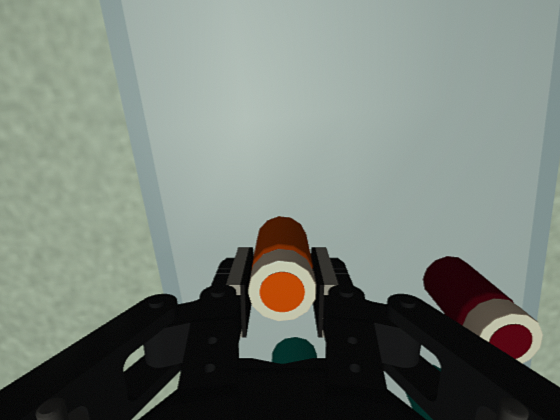

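Orange is held, with its cap at (282,291).

Call:
{"fn": "jog_arm", "kwargs": {"series": [[0, 0, 0, -3, 0, 0, 0], [0, 0, 0, -4, 0, 0, 0], [0, 0, 0, -4, 0, 0, 0], [0, 0, 0, -4, 0, 0, 0], [0, 0, 0, -4, 0, 0, 0], [0, 0, 0, -2, 0, 0, 0], [0, 0, 0, 0, 4.167, 0.278, 0], [0, 0, 0, 0, 4.167, 0.278, 0], [0, 0, 0, 0, 4.167, 0.278, 0], [0, 0, 0, 0, 4.167, 0.278, 0], [0, 0, 0, 0, 4.167, 0.278, 0], [0, 0, 0, 0, 4.167, 0.278, 0], [0, 0, 0, 0, 4.167, 0.278, 0], [0, 0, 0, 0, 4.167, 0.278, 0], [0, 0, 0, 0, 4.167, 0.278, 0], [0, 0, 0, 0, 4.167, 0.278, 0], [0, 0, 0, 0, 4.167, 0.278, 0], [0, 0, 0, 0, 0, 0, 0], [0, 0, 0, 0, 0, 0, 0]]}}

```text
clock: 19.35
eef_pos: [542.5, 173.0, 238.6]
tcp_rot: [-1.18, 1.571, -1.325]
contact_force: [-1.1, 0.2, -0.3]
opening: 0.31
```

Call:
{"fn": "jog_arm", "kwargs": {"series": [[0, 0, 0, 4, 0, 0, 0], [0, 0, 0, 4, 0, 0, 0], [0, 0, 0, 3, 0, 0, 0], [0, 0, 0, 1, 0, 0, 0], [0, 0, 0, 0, 0, 0, 0], [0, 0, 0, 0, 0, 0, 0], [0, 0, 0, 0, 0, 0, 0]]}}

```text
clock: 20.05
eef_pos: [544.0, 172.4, 120.3]
tcp_rot: [0.446, 1.568, 0.298]
contact_force: [-0.4, 0.5, 0.8]
opening: 0.316
```

```bash
python3 - <<'E'
from h import *
go([*cell(2),70],-8.5)
p,d=r.grab_frame("wrist"); cv2.imwrite("pics/w12.png",p[:,:,::-1])
E
```

```text
t 20.05 at [544.   172.4  120.25] op 0.316 F [-0.45  0.47  0.76] q6 0.45
rotvec deg [ 0.02  0.15 -0.07] | shift after rot, cm (tool axes) [ 5.03 -0.07  0.01]
```

View pics/w12.png

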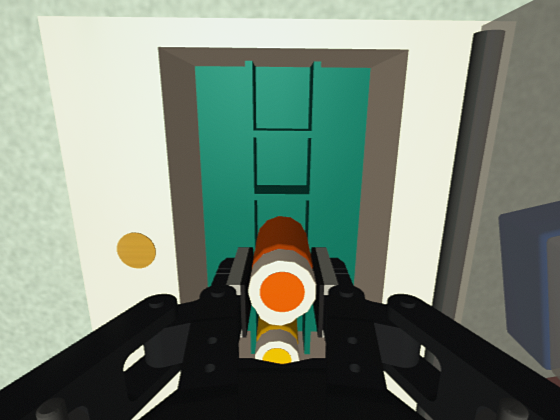

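Call:
{"fn": "jog_arm", "kwargs": {"series": [[0, 0, 0, 1.5, -0.06, 0, 0], [0, 0, 0, 1.5, 0, 0, 0], [0, 0, 0, 1, 0, 0, 0], [0, 0, 0, 0.6, 0, 0, 0], [0, 0, 0, 0.3, 0, 0, 0], [0, 0, 0, 0, 0, 0, 0], [0, 0, 0, 0, 0, 0, 0]]}}

```text
clock: 20.8
eef_pos: [542.4, 171.7, 69.8]
tcp_rot: [-2.851, 1.57, -2.999]
contact_force: [-3.5, -0.6, 5.0]
opening: 0.315
```

Call:
{"fn": "jog_arm", "kwargs": {"series": [[0, 0, 0, 0, 0, 0, 0.52], [0, 0, 0, 0, 0, 0, 0.52], [0, 0, 0, 0, 0, 0, 0.52], [0, 0, 0, -1, 0, 0, 0.52], [0, 0, 0, -3, 0, 0, 0.52], [0, 0, 0, -4, 0, 0, 0.52], [0, 0, 0, -4, 0, 0, 0.52], [0, 0, 0, -4, 0, 0, 0.52], [0, 0, 0, 0, 0, 0, 0.52], [0, 0, 0, 0, -4.38, 0.595, 0.65], [0, 0, 0, 0, -4.38, 0.595, 0.65], [0, 0, 0, 0, -4.38, 0.595, 0.65], [0, 0, 0, 0, -4.38, 0.595, 0.65], [0, 0, 0, 0, -4.38, 0.595, 0.65], [0, 0, 0, 0, -4.38, 0.595, 0.65], [0, 0, 0, 0, -4.38, 0.595, 0.65], [0, 0, 0, 0, -4.38, 0.595, 0.65], [0, 0, 0, 0, -4.38, 0.595, 0.65], [0, 0, 0, 0, -4.38, 0.595, 0.65], [0, 0, 0, 0, -4.38, 0.595, 0.65]]}}

```text
clock: 22.8
eef_pos: [536.0, -316.3, 229.5]
tcp_rot: [1.415, 1.571, 1.267]
contact_force: [0.5, 0.1, -0.0]
opening: 0.648
```

Call:
{"fn": "jog_arm", "kwargs": {"series": [[0, 0, 0, 3, 0, 0, 0.65], [0, 0, 0, 4, 0, 0, 0.65], [0, 0, 0, 4, 0, 0, 0.65], [0, 0, 0, 0, 0, 0, 0.65], [0, 0, 0, 0, 0, 0, 0.65], [0, 0, 0, 0, 0, 0, 0.65]]}}

```text
clock: 23.4
eef_pos: [537.9, -315.1, 121.7]
tcp_rot: [-0.387, 1.568, -0.535]
contact_force: [0.1, 0.3, -0.0]
opening: 0.652
```

```bash
python3 - <<'E'
from h import *
go([537,-315,30],-8.5)
p,d=r.grab_frame("wrist"); cv2.imwrite("pics/w13.png",p[:,:,::-1])
p,d=r.grab_frame("top"); cv2.imwrite("pics/top13.png",p[:,:,::-1])
E
```

```text
t 23.4 at [ 537.87 -315.15  121.7 ] op 0.652 F [ 0.13  0.3  -0.03] q6 -0.38
rotvec deg [0.05 0.16 0.07] | shift after rot, cm (tool axes) [ 9.17  0.   -0.09]
```

View pics/w13.png

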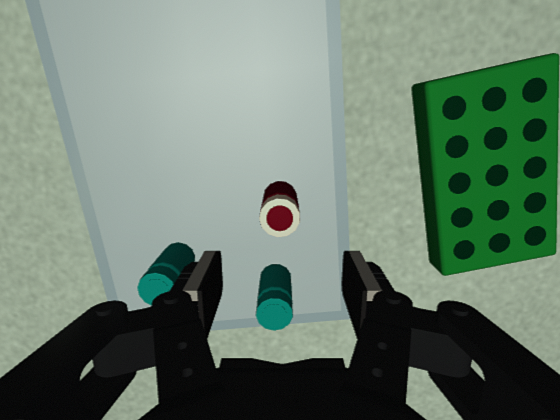

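View pics/top13.png

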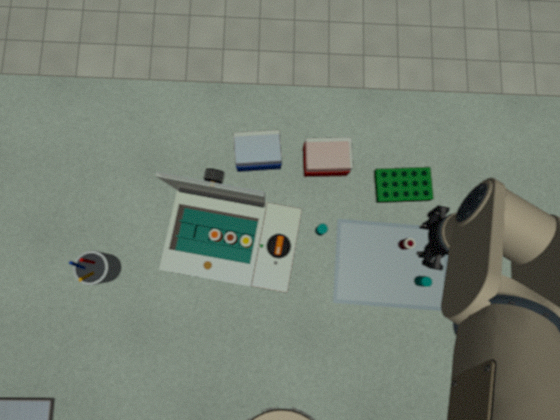

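```bash
python3 - <<'E'
from h import *
c=cam("wrist"); P=cast(c,[(279.5,217),(155,288),(275,312)],56); t=r.sense()["eef_pos"]; R=toolR(-8.5)
print(P); print(((P-t)@R)[:,1:])
E
```

```text
[[ 539.04 -314.6    56.  ]
 [ 444.1  -353.84   56.  ]
 [ 525.07 -385.78   56.  ]]
[[  0.7    1.06]
 [-52.15 -87.03]
 [-71.77  -2.23]]
```

Call:
{"fn": "jog_arm", "kwargs": {"series": [[0, 0, 0, 3, 0.13, -0.14, 0.65], [0, 0, 0, 3, 0, 0, 0.65], [0, 0, 0, 2, 0, 0, 0.65], [0, 0, 0, 1.1, 0, 0, 0.65], [0, 0, 0, 0, 0, 0, 0.65], [0, 0, 0, 0, 0, 0, 0], [0, 0, 0, 0, 0, 0, 0], [0, 0, 0, 0, 0, 0, 0], [0, 0, 0, 0, 0, 0, 0], [0, 0, 0, 0, 0, 0, 0], [0, 0, 0, 0, 0, 0, 0]]}}

```text
clock: 24.6
eef_pos: [536.4, -313.6, 30.0]
tcp_rot: [-0.37, 1.568, -0.518]
contact_force: [-0.2, 1.0, 7.0]
opening: 0.308
```

```bash
python3 - <<'E'
from h import *
go([*cell(1),240],-8.5)
p,d=r.grab_frame("wrist"); cv2.imwrite("pics/w14.png",p[:,:,::-1])
E
```

```text
t 24.6 at [ 536.39 -313.59   30.01] op 0.308 F [-0.16  1.02  7.04] q6 -0.38
rotvec deg [0.04 0.14 0.05] | shift after rot, cm (tool axes) [-21.    51.91  -6.42]
```

View pics/w14.png

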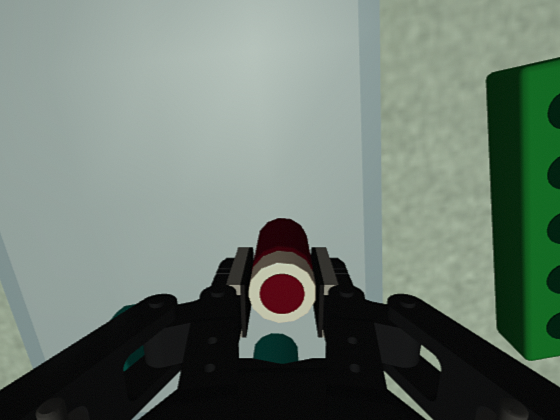

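Red is held. I'll move it to cell 2, in 12 rows of y 4.326, z -0.535.

Call:
{"fn": "jog_arm", "kwargs": {"series": [[0, 0, 0, -3, 0, 0, 0], [0, 0, 0, -4, 0, 0, 0], [0, 0, 0, -4, 0, 0, 0], [0, 0, 0, -4, 0, 0, 0], [0, 0, 0, -4, 0, 0, 0], [0, 0, 0, -2, 0, 0, 0], [0, 0, 0, 0, 4.326, -0.535, 0], [0, 0, 0, 0, 4.326, -0.535, 0], [0, 0, 0, 0, 4.326, -0.535, 0], [0, 0, 0, 0, 4.326, -0.535, 0], [0, 0, 0, 0, 4.326, -0.535, 0], [0, 0, 0, 0, 4.326, -0.535, 0], [0, 0, 0, 0, 4.326, -0.535, 0], [0, 0, 0, 0, 4.326, -0.535, 0], [0, 0, 0, 0, 4.326, -0.535, 0], [0, 0, 0, 0, 4.326, -0.535, 0], [0, 0, 0, 0, 4.326, -0.535, 0], [0, 0, 0, 0, 4.326, -0.535, 0], [0, 0, 0, 0, 0, 0, 0]]}}

```text
clock: 26.55
eef_pos: [548.1, 214.6, 239.0]
tcp_rot: [1.189, 1.568, 1.045]
contact_force: [-0.3, -1.3, -0.8]
opening: 0.312
```

Call:
{"fn": "jog_arm", "kwargs": {"series": [[0, 0, 0, 4, 0, 0, 0], [0, 0, 0, 4, 0, 0, 0], [0, 0, 0, 3, 0, 0, 0], [0, 0, 0, 1, 0, 0, 0], [0, 0, 0, 0, 0, 0, 0], [0, 0, 0, 0, 0, 0, 0], [0, 0, 0, 0, 0, 0, 0]]}}

```text
clock: 27.25
eef_pos: [549.5, 210.2, 120.3]
tcp_rot: [0.502, 1.568, 0.354]
contact_force: [0.1, 0.5, -0.4]
opening: 0.311
```

```bash
python3 - <<'E'
from h import *
go([*cell(1),70],-8.5)
p,d=r.grab_frame("wrist"); cv2.imwrite("pics/w15.png",p[:,:,::-1])
E
```

```text
t 27.25 at [549.49 210.2  120.33] op 0.311 F [ 0.14  0.48 -0.36] q6 0.51
rotvec deg [ 0.03  0.15 -0.08] | shift after rot, cm (tool axes) [ 5.03 -0.09  0.03]
```

View pics/w15.png

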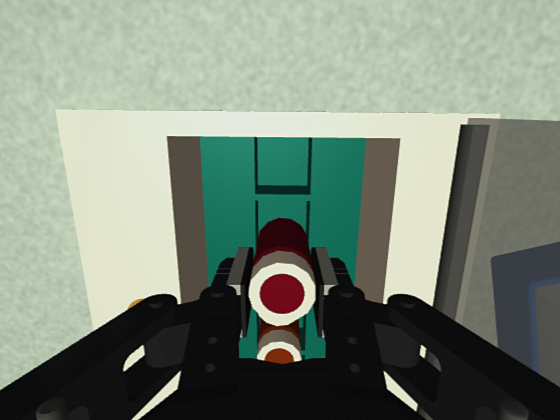

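Call:
{"fn": "jog_arm", "kwargs": {"series": [[0, 0, 0, 1.5, -0.09, 0.03, 0], [0, 0, 0, 1.5, 0, 0, 0], [0, 0, 0, 1, 0, 0, 0], [0, 0, 0, 0.6, 0, 0, 0], [0, 0, 0, 0.3, 0, 0, 0], [0, 0, 0, 0, 0, 0, 0], [0, 0, 0, 0, 0, 0, 0]]}}

```text
clock: 28.0
eef_pos: [547.6, 208.7, 69.9]
tcp_rot: [-2.662, 1.569, -2.81]
contact_force: [-5.9, -2.0, 13.5]
opening: 0.311
```

Call:
{"fn": "jog_arm", "kwargs": {"series": [[0, 0, 0, 0, 0, 0, 0.52], [0, 0, 0, 0, 0, 0, 0.52], [0, 0, 0, 0, 0, 0, 0.52], [0, 0, 0, -1, 0, 0, 0.52], [0, 0, 0, -3, 0, 0, 0.52], [0, 0, 0, -4, 0, 0, 0.52], [0, 0, 0, -4, 0, 0, 0.52], [0, 0, 0, -4, 0, 0, 0.52], [0, 0, 0, 0, 0, 0, 0.52], [0, 0, 0, 0, 0, 0, 0.52]]}}

```text
clock: 29.0
eef_pos: [548.9, 209.2, 230.9]
tcp_rot: [0.509, 1.568, 0.361]
contact_force: [0.1, -0.4, -0.5]
opening: 0.522
```

```bash
python3 - <<'E'
from h import *
go([*cell(1),70],-8.5)
p,d=r.grab_frame("scene"); cv2.imwrite("pics/scene16.png",p[:,:,::-1])
E
```

```text
t 29.0 at [548.92 209.19 230.94] op 0.522 F [ 0.05 -0.37 -0.46] q6 0.51
rotvec deg [ 0.04  0.14 -0.08] | shift after rot, cm (tool axes) [16.09  0.02  0.07]
```

View pics/scene16.png

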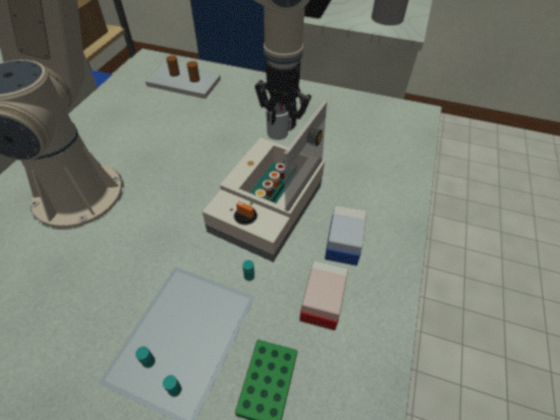

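All four vials are seated in the well and the mat holds only the decoys. Next is the cover, so I'll measure its angle.

```bash
python3 - <<'E'
from h import *
a=np.radians(YAW);ex=np.array([np.cos(a),np.sin(a)]);ey=np.array([-ex[1],ex[0]])
f=lambda P,s,o:(np.array(P)+.5)/s-.5+np.array(o)
for q in cast(cam("top"),f([(65,45),(497,130)],4,(140,165)),290): print("top",(q[:2]-O)@ex,(q[:2]-O)@ey)
for q in cast(cam("scene"),f([(537,85),(372,285)],4,(190,80)),290): print("scene",(q[:2]-O)@ex,(q[:2]-O)@ey)
go(mx(110,-60,340),-8.5)
E
```

```text
top 77.28224935527267 104.83407838397852
top 73.04533665660135 -106.7562914805476
scene 79.68776816858659 102.0627974520244
scene 72.14492924748342 -103.84070029643067
t 29.05 at [548.11 208.89 229.45] op 0.52 F [-0.24  0.65 -0.81] q6 0.51
rotvec deg [ 0.04  0.01 -0.01] | shift after rot, cm (tool axes) [-11.05  -9.74  11.14]
```

Call:
{"fn": "jog_arm", "kwargs": {"series": [[0, 0, 0, -3.7, 0, 0, 0], [0, 0, 0, -3.7, 0, 0, 0], [0, 0, 0, -3.7, 0, 0, 0], [0, 0, 0, 0, -2.44, 2.78, 0], [0, 0, 0, 0, -2.44, 2.78, 0], [0, 0, 0, 0, -2.44, 2.78, 0], [0, 0, 0, 0, -2.44, 2.78, 0], [0, 0, 0, 0, 0, 0, 0], [0, 0, 0, 0, 0, 0, 0], [0, 0, 0, 0, 0, 0, 0]]}}

```text
clock: 30.05
eef_pos: [643.2, 96.6, 339.2]
tcp_rot: [-3.007, 1.569, 3.129]
contact_force: [1.0, 0.1, -0.6]
opening: 0.001
```

```bash
python3 - <<'E'
from h import *
go(mx(110,-60,262),-8.5)
for n in ("wrist","scene"):
    p,d=r.grab_frame(n); cv2.imwrite(f"pics/{n}17.png",p[:,:,::-1])
E
```

```text
t 30.05 at [643.16  96.59 339.19] op 0.001 F [ 0.99  0.08 -0.59] q6 0.29
rotvec deg [ 0.05 -0.13  0.02] | shift after rot, cm (tool axes) [ 7.72 -0.04  0.08]
```

View pics/wrist17.png

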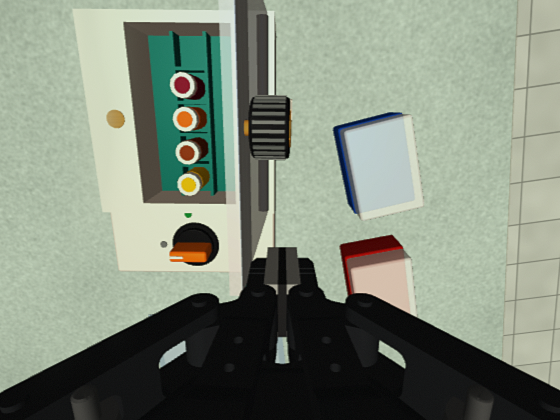

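View pics/scene17.png

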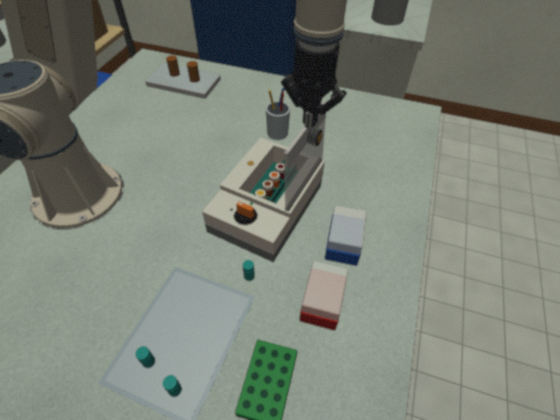

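```bash
python3 - <<'E'
import numpy as np
th=np.r_[np.arange(1.5,-0.001,-0.075)]
s=163;P=np.c_[85-s*np.cos(th)+8*np.sin(th)+10,105.5+s*np.sin(th)+8*np.cos(th)]
print(P[0],P[-1]); d=np.diff(P,axis=0)/10
for t,a in zip(th[1:],d): print(round(t,3),"tx %.2f tz %.2f"%(-a[1],a[0]))
E
```

```text
[ 91.44979602 268.65758043] [-68.  113.5]
1.425 tx 0.07 tz -1.22
1.35 tx 0.16 tz -1.21
1.275 tx 0.25 tz -1.20
1.2 tx 0.34 tz -1.17
1.125 tx 0.43 tz -1.15
1.05 tx 0.51 tz -1.11
0.975 tx 0.60 tz -1.07
0.9 tx 0.67 tz -1.02
0.825 tx 0.75 tz -0.97
0.75 tx 0.82 tz -0.91
0.675 tx 0.89 tz -0.84
0.6 tx 0.95 tz -0.78
0.525 tx 1.00 tz -0.70
0.45 tx 1.05 tz -0.63
0.375 tx 1.10 tz -0.54
0.3 tx 1.13 tz -0.46
0.225 tx 1.16 tz -0.38
0.15 tx 1.19 tz -0.29
0.075 tx 1.21 tz -0.20
0.0 tx 1.22 tz -0.11
```

Call:
{"fn": "jog_arm", "kwargs": {"series": [[0, 0, 0, 3, 0, 0, 0], [0, 0, 0, 3, 0, 0, 0], [0, 0, 0, 1, 0, 0, 0], [0, 0, 0, 0, 0, 0, 0], [0, 0, 0, 0, 0, 0, 0]]}}

```text
clock: 30.65
eef_pos: [644.4, 96.5, 271.6]
tcp_rot: [0.313, 1.569, 0.166]
contact_force: [0.6, -0.5, 0.7]
opening: 0.001
```

Call:
{"fn": "jog_arm", "kwargs": {"series": [[0, 0, 0, 0, 0, -0.6, 0], [0, 0, 0, 0, 0, -0.6, 0], [0, 0, 0, 0.2, 0, -0.6, 0], [0, 0, 0, 0.07, 0, -1.22, 0], [0, 0, 0, 0.16, 0, -1.21, 0], [0, 0, 0, 0.25, 0, -1.2, 0], [0, 0, 0, 0.34, 0, -1.17, 0], [0, 0, 0, 0.43, 0, -1.15, 0], [0, 0, 0, 0.51, 0, -1.11, 0], [0, 0, 0, 0, 0, 0, 0], [0, 0, 0, 0, 0, 0, 0]]}}

```text
clock: 31.75
eef_pos: [555.7, 109.0, 250.3]
tcp_rot: [-2.676, 1.569, -2.823]
contact_force: [-0.1, 0.6, -0.8]
opening: -0.001
```

```bash
python3 - <<'E'
from h import *
go(mx(85-163*np.cos(1.05)+8*np.sin(1.05)+10,-60,105.5+163*np.sin(1.05)+8*np.cos(1.05)),-8.5)
for n in ("wrist","scene"):
    p,d=r.grab_frame(n); cv2.imwrite(f"pics/{n}18.png",p[:,:,::-1])
E
```

```text
t 31.75 at [555.66 108.98 250.3 ] op -0.001 F [-0.12  0.64 -0.82] q6 0.34
rotvec deg [ 0.05 -0.08  0.04] | shift after rot, cm (tool axes) [-0.06  0.03  0.  ]
```

View pics/wrist18.png

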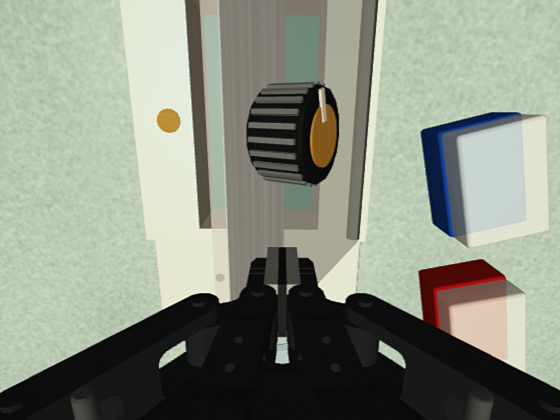

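View pics/scene18.png

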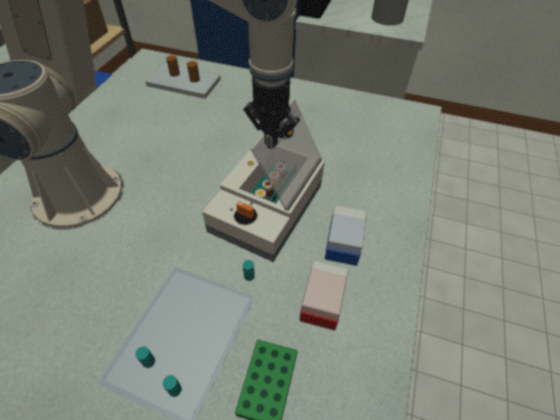

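The cover is following, now about 60° from shut. I'll continue the arc.

Call:
{"fn": "jog_arm", "kwargs": {"series": [[0, 0, 0, 0.6, 0, -1.07, 0], [0, 0, 0, 0.67, 0, -1.02, 0], [0, 0, 0, 0.75, 0, -0.97, 0], [0, 0, 0, 0.82, 0, -0.91, 0], [0, 0, 0, 0.89, 0, -0.84, 0], [0, 0, 0, 0.95, 0, -0.78, 0], [0, 0, 0, 1.0, 0, -0.7, 0], [0, 0, 0, 1.05, 0, -0.63, 0], [0, 0, 0, 1.1, 0, -0.54, 0], [0, 0, 0, 1.13, 0, -0.46, 0], [0, 0, 0, 1.16, 0, -0.38, 0], [0, 0, 0, 1.19, 0, -0.29, 0], [0, 0, 0, 0.6, 0, -0.1, 0], [0, 0, 0, 0, 0, 0, 0], [0, 0, 0, 0, 0, 0, 0]]}}

```text
clock: 33.35
eef_pos: [470.7, 121.9, 131.7]
tcp_rot: [-1.419, 1.571, -1.567]
contact_force: [0.4, 0.3, -0.3]
opening: -0.004
```

```bash
python3 - <<'E'
from h import *
go(mx(-68,-60,113.5),-8.5)
for n in ("wrist","scene"):
    p,d=r.grab_frame(n); cv2.imwrite(f"pics/{n}19.png",p[:,:,::-1])
E
```

```text
t 33.35 at [470.66 121.9  131.65] op -0.004 F [ 0.35  0.26 -0.26] q6 0.4
rotvec deg [0.04 0.   0.  ] | shift after rot, cm (tool axes) [ 1.82  0.01 -0.28]
```

View pics/wrist19.png

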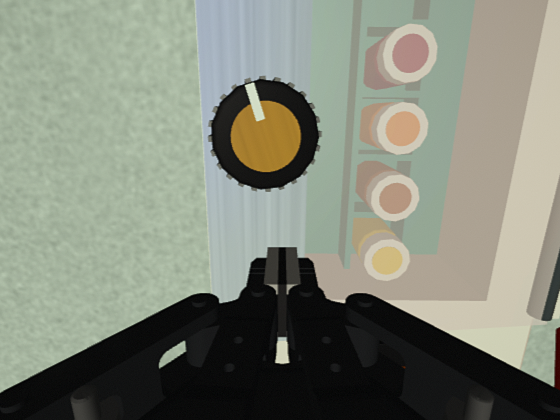

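Call:
{"fn": "jog_arm", "kwargs": {"series": [[0, 0, 0, 0.6, 0, -0.1, 0], [0, 0, 0, 0.6, 0, -0.1, 0], [0, 0, 0, 0.4, 0, 0, 0], [0, 0, 0, 0.2, 0, 0, 0], [0, 0, 0, 0, 0, 0, 0], [0, 0, 0, 0, 0, 0, 0]]}}

```text
clock: 34.05
eef_pos: [468.1, 122.2, 113.5]
tcp_rot: [-2.868, 1.57, -3.015]
contact_force: [-1.1, 0.8, 2.0]
opening: 0.001
```

Call:
{"fn": "jog_arm", "kwargs": {"series": [[0, 0, 0, 0.2, 0, 0, 0], [0, 0, 0, 0.1, 0, 0, 0], [0, 0, 0, 0, 0, 0, 0], [0, 0, 0, 0, 0, 0, 0]]}}

```text
clock: 34.45
eef_pos: [468.3, 122.2, 113.1]
tcp_rot: [-2.921, 1.571, -3.069]
contact_force: [-12.8, -4.0, 40.0]
opening: -0.003
```

Contact at z = 113.1 with a sharp force rise means the cover is shut. I'll back off and look at the nut.

Call:
{"fn": "jog_arm", "kwargs": {"series": [[0, 0, 0, -1, 0, 0, 0], [0, 0, 0, -4, 0, 0, 0.5], [0, 0, 0, -4, 0, 0, 0.7], [0, 0, 0, 0, 0, 0, 0.7], [0, 0, 0, 0, 0, 0, 0.7]]}}

```text
clock: 34.95
eef_pos: [468.9, 122.3, 201.3]
tcp_rot: [0.379, 1.569, 0.231]
contact_force: [-0.4, 0.3, 0.6]
opening: 0.68
```

```bash
python3 - <<'E'
from h import *
go(mx(-75,0,200),-8.5)
for n in ("wrist","scene"):
    p,d=r.grab_frame(n); cv2.imwrite(f"pics/{n}20.png",p[:,:,::-1])
E
```

```text
t 34.95 at [468.91 122.28 201.27] op 0.68 F [-0.4   0.28  0.61] q6 0.4
rotvec deg [ 0.04  0.11 -0.04] | shift after rot, cm (tool axes) [ 0.13  6.   -0.8 ]
```

View pics/wrist20.png

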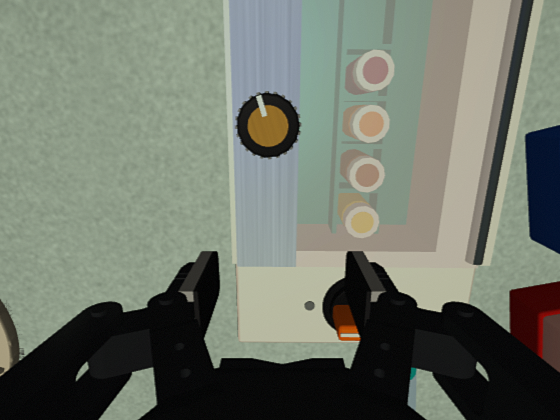

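View pics/scene20.png

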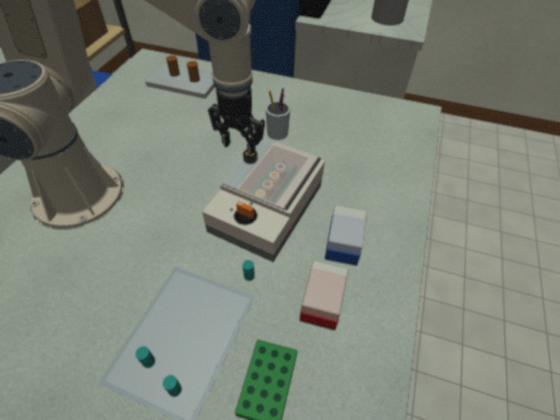

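The cover lies flat. The nut is at wrist pixel (268,125).

```bash
python3 - <<'E'
from h import *
c=cam("wrist"); a=np.radians(YAW);ex=np.array([np.cos(a),np.sin(a)]);ey=np.array([-ex[1],ex[0]])
for z in(138,142): 
  q=cast(c,[(268,125)],z)[0]; print(q,(q[:2]-O)@ex,(q[:2]-O)@ey)
p=cv2.imread("pics/scene20.png"); cv2.imwrite("pics/s20c.png",cv2.resize(p[120:260,200:340],None,fx=4,fy=4,interpolation=cv2.INTER_CUBIC))
E
```

```text
[470.52 182.55 138.  ] -74.27739413892951 -0.13027424872612872
[470.71 182.7  142.  ] -74.11262532624781 0.040937454056725976
```

View pics/s20c.png

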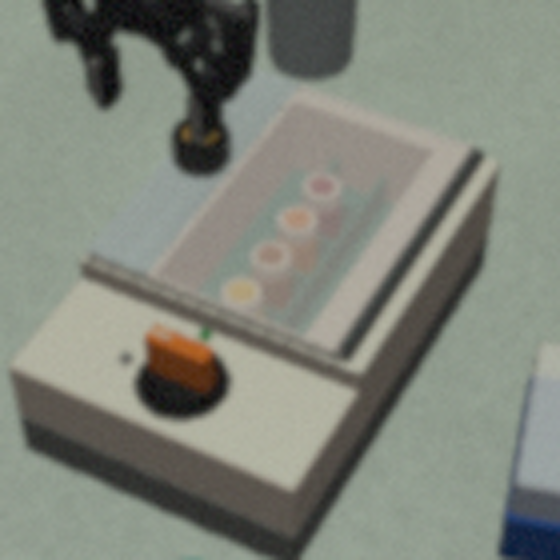

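Call:
{"fn": "jog_arm", "kwargs": {"series": [[0, 0, 0, 0, 3, -0.42, 0.7], [0, 0, 0, 0, 3, -0.42, 0.7], [-8.5, 0, 0, 0, 0, 0, 0.7], [-8.5, 0, 0, 0, 0, 0, 0.7], [-8.5, 0, 0, 0, 0, 0, 0.7], [-8.5, 0, 0, 0, 0, 0, 0.7], [-8.5, 0, 0, 0, 0, 0, 0.7], [-8.5, 0, 0, 0, 0, 0, 0.7], [-8.5, 0, 0, 0, 0, 0, 0.7], [-8.5, 0, 0, 0, 0, 0, 0.7], [-8.5, 0, 0, 0, 0, 0, 0.7], [-8.5, 0, 0, 0, 0, 0, 0.7], [-8.5, 0, 0, 0, 0, 0, 0.7], [-8.5, 0, 0, 0, 0, 0, 0.7], [-8.5, 0, 0, 0, 0, 0, 0.7], [-8.5, 0, 0, 0, 0, 0, 0.7], [-8.5, 0, 0, 0, 0, 0, 0.7], [-8.5, 0, 0, 0, 0, 0, 0.7], [-8.5, 0, 0, 0, 0, 0, 0.7], [-8.5, 0, 0, 0, 0, 0, 0.7]]}}

```text
clock: 37.05
eef_pos: [468.0, 182.4, 198.9]
tcp_rot: [0.987, 1.568, -2.768]
contact_force: [0.6, 0.4, 0.8]
opening: 0.702
```

Call:
{"fn": "jog_arm", "kwargs": {"series": [[-8.5, 0, 0, 0, 0, 0, 0.7], [-8.5, 0, 0, 0, 0, 0, 0.7], [0, 0, 0, 0, 0, 0, 0.7], [0, 0, 0, 0, 0, 0, 0.7], [0, 0, 0, 0, 0, 0, 0.7]]}}

```text
clock: 37.55
eef_pos: [468.6, 182.7, 200.0]
tcp_rot: [0.676, 1.57, -2.792]
contact_force: [0.3, 0.4, 0.4]
opening: 0.698
```

```bash
python3 - <<'E'
from h import *
go(mx(-75.3,0.2,126),-8.5+170)
p,d=r.grab_frame("wrist"); cv2.imwrite("pics/w21.png",p[:,:,::-1])
E
```

```text
t 37.55 at [468.62 182.67 200.04] op 0.698 F [0.27 0.38 0.4 ] q6 -2.45
rotvec deg [-0.16  0.05 -0.04] | shift after rot, cm (tool axes) [ 7.4  -0.06 -0.08]
```

View pics/w21.png

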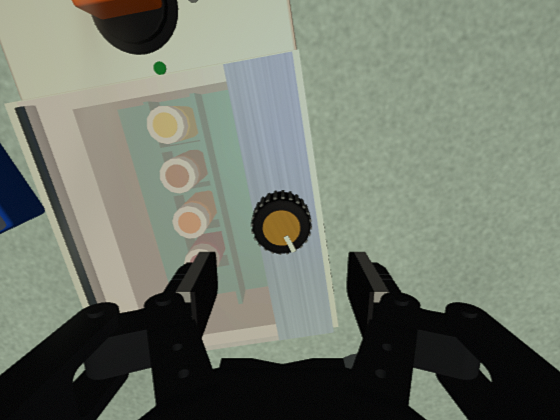

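```bash
python3 - <<'E'
from h import *
c=cam("wrist"); q=cast(c,[(281.5,222.5)],142)[0]; m=(q[:2]+[470.7,182.7])/2; print(q,m)
go([*m,125],-8.5+170)
E
```

```text
[470.58 179.88 142.  ] [470.64 181.29]
t 37.6 at [468.76 182.71 200.26] op 0.703 F [ 0.16 -0.17  0.6 ] q6 -2.45
rotvec deg [-0.11  0.03 -0.03] | shift after rot, cm (tool axes) [ 7.53  0.07 -0.22]
```

Call:
{"fn": "jog_arm", "kwargs": {"series": [[0, 0, 0, 2, 0.03, -0.14, 0.7], [0, 0, 0, 2, 0, 0, 0.7], [0, 0, 0, 2, 0, 0, 0.7], [0, 0, 0, 1, 0, 0, 0.7], [0, 0, 0, 0.5, 0, 0, 0.7], [0, 0, 0, 0, 0, 0, 0.7], [0, 0, 0, 0, 0, 0, 0], [0, 0, 0, 0, 0, 0, 0], [0, 0, 0, 0, 0, 0, 0], [0, 0, 0, 0, 0, 0, 0], [0, 0, 0, 0, 0, 0, 0], [0, 0, 0, 0, 0, 0, 0]], "force": 50}}

```text
clock: 38.8
eef_pos: [469.4, 182.6, 126.9]
tcp_rot: [-0.502, 1.569, 2.317]
contact_force: [-7.6, 2.6, 9.8]
opening: 0.423
```

```bash
python3 - <<'E'
from h import *
go(mx(-75,0,125),-8.5+170); print(r.sense()["wrist_torque"])
p,d=r.grab_frame("wrist"); cv2.imwrite("pics/w22.png",p[:,:,::-1])
E
```

```text
t 38.8 at [469.45 182.63 126.87] op 0.423 F [-7.57  2.57  9.78] q6 -2.45
rotvec deg [-0.    0.07  0.04] | shift after rot, cm (tool axes) [ 0.19 -0.03 -0.03]
[ 0.44  1.25 -0.02]
```

View pics/w22.png

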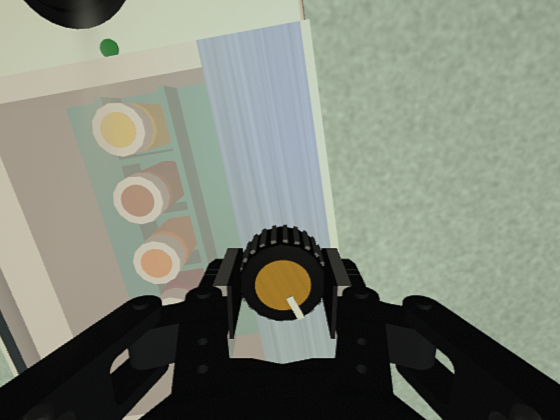

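Call:
{"fn": "jog_arm", "kwargs": {"series": [[0, 0, 0, 0, 0, 0.06, 0], [7, 0, 0, 0.015, 0, 0, 0], [7, 0, 0, 0.015, 0, 0, 0], [7, 0, 0, 0.015, 0, 0, 0], [7, 0, 0, 0.015, 0, 0, 0], [7, 0, 0, 0.015, 0, 0, 0], [7, 0, 0, 0.015, 0, 0, 0], [7, 0, 0, 0.015, 0, 0, 0], [7, 0, 0, 0.015, 0, 0, 0], [7, 0, 0, 0.015, 0, 0, 0], [7, 0, 0, 0.015, 0, 0, 0], [0, 0, 0, 0, 0, 0, 0], [0, 0, 0, 0, 0, 0, 0]]}}

```text
clock: 40.15
eef_pos: [468.3, 184.0, 125.4]
tcp_rot: [0.555, 1.567, 2.151]
contact_force: [-10.7, 10.9, 10.6]
opening: 0.421
```

```bash
python3 - <<'E'
from h import *
go(mx(-75,0,125),-8.5+100); print(r.sense()["wrist_torque"])
p,d=r.grab_frame("wrist"); cv2.imwrite("pics/w23.png",p[:,:,::-1])
E
```

```text
t 40.15 at [468.3  184.01 125.39] op 0.421 F [-10.72  10.86  10.62] q6 -1.23
rotvec deg [-0.06  0.18 -0.11] | shift after rot, cm (tool axes) [ 0.04 -0.15 -0.13]
[ 1.73  1.76 -0.02]
```

View pics/w23.png

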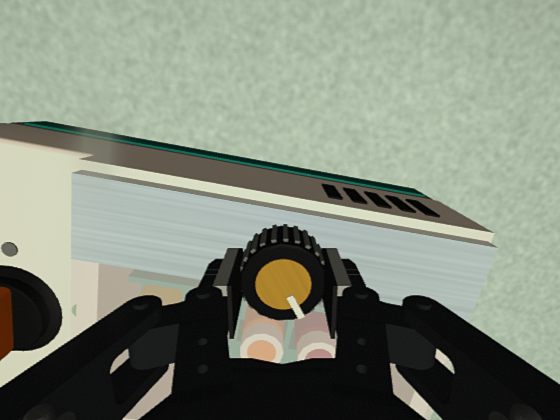

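The mark turned with the gripper. I'll ease out the lateral offset and continue.

Call:
{"fn": "jog_arm", "kwargs": {"series": [[0, 0, 0, 0.05, 0.1, 0.12, 0], [7, 0, 0, 0.015, 0, 0, 0], [7, 0, 0, 0.015, 0, 0, 0], [7, 0, 0, 0.015, 0, 0, 0], [7, 0, 0, 0.015, 0, 0, 0], [7, 0, 0, 0.015, 0, 0, 0], [7, 0, 0, 0.015, 0, 0, 0], [7, 0, 0, 0.015, 0, 0, 0], [7, 0, 0, 0.015, 0, 0, 0], [7, 0, 0, 0.015, 0, 0, 0], [7, 0, 0, 0.015, 0, 0, 0], [7, 0, 0, 0.015, 0, 0, 0], [7, 0, 0, 0.015, 0, 0, 0], [7, 0, 0, 0.015, 0, 0, 0], [7, 0, 0, 0.015, 0, 0, 0], [0, 0, 0, 0, 0, 0, 0], [0, 0, 0, 0, 0, 0, 0]]}}

```text
clock: 41.9
eef_pos: [469.9, 185.9, 123.5]
tcp_rot: [1.056, 1.565, 0.942]
contact_force: [-2.0, 11.3, 7.5]
opening: 0.421
```

```bash
python3 - <<'E'
from h import *
go(mx(-75,0,125),-8.5+2); print(r.sense()["wrist_torque"])
p,d=r.grab_frame("wrist"); cv2.imwrite("pics/w24.png",p[180:,150:420,::-1])
E
```

```text
t 41.9 at [469.91 185.86 123.48] op 0.421 F [-2.05 11.27  7.5 ] q6 0.48
rotvec deg [-0.05  0.16 -0.27] | shift after rot, cm (tool axes) [-0.15 -0.31  0.03]
[ 1.85  0.69 -0.08]
```

View pics/w24.png

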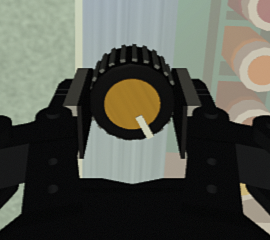

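Call:
{"fn": "jog_arm", "kwargs": {"series": [[0, 0, 0, 0, 0.1, 0, 0], [7, 0, 0, 0.015, 0, 0, 0], [7, 0, 0, 0.015, 0, 0, 0], [7, 0, 0, 0.015, 0, 0, 0], [7, 0, 0, 0.015, 0, 0, 0], [7, 0, 0, 0.015, 0, 0, 0], [0, 0, 0, 0, 0, 0, 0], [0, 0, 0, 0, 0, 0, 0]]}}

```text
clock: 42.75
eef_pos: [470.8, 185.7, 122.8]
tcp_rot: [1.25, 1.565, 0.526]
contact_force: [1.4, 3.4, 6.9]
opening: 0.423
```

```bash
python3 - <<'E'
from h import *
go(mx(-75,0,125),-8.5+2-35); print(r.sense()["wrist_torque"])
E
```

```text
t 42.75 at [470.82 185.73 122.79] op 0.423 F [1.45 3.44 6.88] q6 1.1
rotvec deg [-0.01  0.1  -0.29] | shift after rot, cm (tool axes) [-0.22 -0.29  0.12]
[ 0.7  -0.11 -0.1 ]
```

Call:
{"fn": "jog_arm", "kwargs": {"series": [[7, 0, 0, 0.015, 0, 0, 0], [7, 0, 0, 0.015, 0, 0, 0], [7, 0, 0, 0.015, 0, 0, 0], [7, 0, 0, 0.015, 0, 0, 0], [0, 0, 0, 0, 0, 0, 0], [0, 0, 0, 0, 0, 0, 0]]}}

```text
clock: 43.35
eef_pos: [468.8, 184.2, 121.8]
tcp_rot: [0.971, 1.57, -0.242]
contact_force: [-4.2, -4.5, 12.6]
opening: 0.426
```

```bash
python3 - <<'E'
from h import *
go(mx(-75,0,125),-8.5+2-63); print(r.sense()["wrist_torque"])
E
```

```text
t 43.35 at [468.84 184.19 121.81] op 0.426 F [-4.17 -4.47 12.58] q6 1.58
rotvec deg [ 0.02  0.02 -0.03] | shift after rot, cm (tool axes) [-0.32  0.04  0.17]
[-0.59  0.71 -0.08]
```

```bash
python3 - <<'E'
from h import *
p,d=r.grab_frame("wrist"); cv2.imwrite("pics/w25.png",p[:,:,::-1])
E
```

```text
(no output)
```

View pics/w25.png

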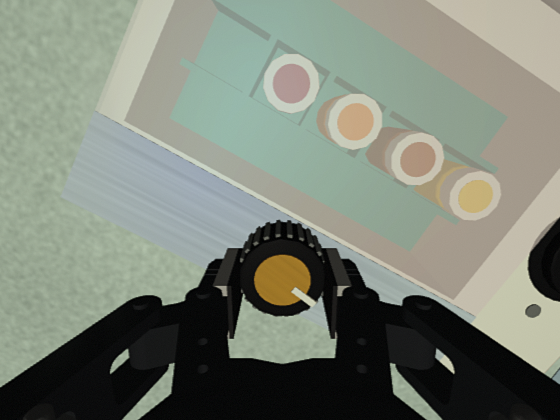

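The nut slipped about 20° relative to the jaws. The torque is low, so this isn't the stop; it looks like the momentary slackening. I'll carry on with a firmer grip.

Call:
{"fn": "jog_arm", "kwargs": {"series": [[0, 0, 0, 0, 0, 0, 0], [7, 0, 0, 0.015, 0, 0, 0], [7, 0, 0, 0.015, 0, 0, 0], [7, 0, 0, 0.015, 0, 0, 0], [7, 0, 0, 0.015, 0, 0, 0], [0, 0, 0, 0, 0, 0, 0], [0, 0, 0, 0, 0, 0, 0]], "force": 70}}

```text
clock: 44.1
eef_pos: [472.7, 184.0, 121.8]
tcp_rot: [1.678, 1.563, -0.022]
contact_force: [11.0, -9.2, 2.8]
opening: 0.411
```

```bash
python3 - <<'E'
from h import *
go(mx(-75,0,125),-8.5+2-91); print(r.sense()["wrist_torque"])
p,d=r.grab_frame("wrist"); cv2.imwrite("pics/w26.png",p[180:,150:420,::-1])
E
```

```text
t 44.1 at [472.73 183.98 121.76] op 0.411 F [10.98 -9.24  2.83] q6 2.07
rotvec deg [ 0.08 -0.05 -0.46] | shift after rot, cm (tool axes) [-0.32 -0.27  0.16]
[-1.85 -1.46 -0.01]
```

View pics/w26.png

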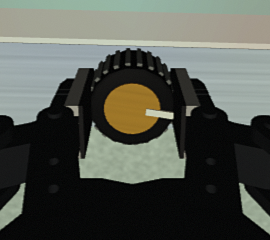

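The last 28° of tool turn hardly moved the nut. Either it's at its stop or it's slipping, so I'll release, unwind the wrist and look.

Call:
{"fn": "jog_arm", "kwargs": {"series": [[0, 0, 0, 0, 0, 0, 0.7], [0, 0, 0, 0, 0, 0, 0.7], [0, 0, 0, 0, 0, 0, 0.7], [0, 0, 0, -2, 0, 0, 0.7], [0, 0, 0, -3, 0, 0, 0.7], [0, 0, 0, -2.5, 0, 0, 0.7], [-8.3, 0, 0, 0, 0, 0, 0.7], [-8.3, 0, 0, 0, 0, 0, 0.7], [-8.3, 0, 0, 0, 0, 0, 0.7], [-8.3, 0, 0, 0, 0, 0, 0.7], [-8.3, 0, 0, 0, 0, 0, 0.7], [-8.3, 0, 0, 0, 0, 0, 0.7], [-8.3, 0, 0, 0, 0, 0, 0.7], [-8.3, 0, 0, 0, 0, 0, 0.7], [-8.3, 0, 0, 0, 0, 0, 0.7], [-8.3, 0, 0, 0, 0, 0, 0.7], [-8.3, 0, 0, 0, 0, 0, 0.7], [0, 0, 0, 0, -3, 0, 0.7], [0, 0, 0, 0, -3, 0, 0.7], [0, 0, 0, 0, 0, 0, 0.7]]}}

```text
clock: 46.15
eef_pos: [461.1, 122.6, 194.4]
tcp_rot: [-2.432, 1.569, -2.541]
contact_force: [0.5, 0.5, -0.3]
opening: 0.7
```

Call:
{"fn": "jog_arm", "kwargs": {"series": [[0, 0, 0, 0, 0, 0, 0.7], [0, 0, 0, 0, 0, 0, 0.7]]}}

```text
clock: 46.35
eef_pos: [462.4, 125.4, 194.8]
tcp_rot: [1.121, 1.57, 1.013]
contact_force: [0.2, -0.7, 0.4]
opening: 0.702
```

```bash
python3 - <<'E'
from h import *
go(mx(-75,-60,200),-8.5)
c=cam("wrist"); p,d=r.grab_frame("wrist"); cv2.imwrite("pics/w27.png",p[:,:,::-1])
u,v=proj(c,mx(-75,0,138))[0].astype(int); print(u,v)
a=[(u+i,v+j) for i in range(-10,11,5) for j in range(-10,11,5)]
P=deproj(c,a,[d[y,x] for x,y in a]); print("nut top z",np.median(P[:,2]),P[:,2].std())
a=[(u+i,v+j) for i in(-60,-55,45,50) for j in range(-30,31,10)]  
u2,v2=proj(c,mx(-75,45,113.5))[0].astype(int);u3,v3=proj(c,mx(-75,-30,113.5))[0].astype(int)
for U,V in((u2,v2),(u3,v3)):
  a=[(U+i,V+j) for i in range(-6,7,3) for j in range(-6,7,3)]; P=deproj(c,a,[d[y,x] for x,y in a]); print("cover",np.median(P[:,2]),P[:,2].std())
s,dd=cv2.imread("pics/wrist20.png"),None
E
```

```text
t 46.35 at [462.44 125.36 194.76] op 0.702 F [ 0.23 -0.7   0.45] q6 0.37
rotvec deg [ 2.34  0.01 -0.03] | shift after rot, cm (tool axes) [-0.52 -0.21 -0.12]
279 129
nut top z 138.96041685569276 0.5791630497340108
cover 114.24670973631504 0.5744978802246604
cover 113.83522995575692 0.6896460005266245
```

View pics/w27.png

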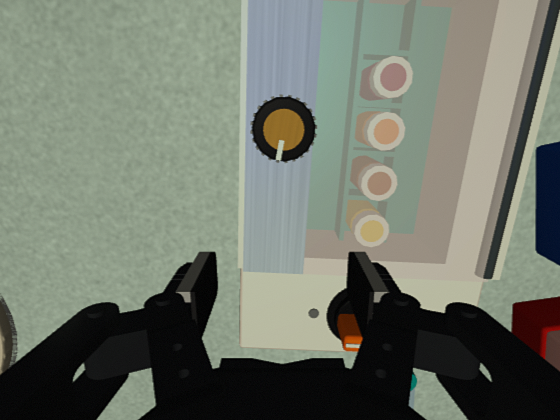

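```bash
python3 - <<'E'
from h import *
c=cam("wrist"); q=cast(c,[(283.5,129)],139)[0]; print(q)
go([q[0]-2,q[1],119],-10.8)
E
```

```text
[471.91 183.04 139.  ]
t 46.4 at [462.44 125.45 194.71] op 0.698 F [-1.16  0.26 -0.03] q6 0.37
rotvec deg [ 4.66  0.01 -0.02] | shift after rot, cm (tool axes) [ 7.57  5.8  -0.35]
```

Call:
{"fn": "jog_arm", "kwargs": {"series": [[0, 0, 0, 0, 2.9, 0.06, 0.7], [0, 0, 0, 0, 2.9, 0.06, 0.7], [0, 0, 0, 0, 0, 0, 0.7], [0, 0, 0, 2, 0, 0, 0.7], [0, 0, 0, 2, 0, 0, 0.7], [0, 0, 0, 2, 0, 0, 0.7], [0, 0, 0, 1, 0, 0, 0.7], [0, 0, 0, 0.3, 0, 0, 0.7], [0, 0, 0, 0, 0, 0, 0.7], [0, 0, 0, 0, 0, 0, 0.7], [0, 0, 0, 0, 0, 0, 0], [0, 0, 0, 0, 0, 0, 0], [0, 0, 0, 0, 0, 0, 0], [0, 0, 0, 0, 0, 0, 0], [0, 0, 0, 0, 0, 0, 0], [0, 0, 0, 0, 0, 0, 0]], "force": 80}}

```text
clock: 48.0
eef_pos: [469.7, 182.5, 122.7]
tcp_rot: [1.146, 1.57, 1.039]
contact_force: [-3.9, -1.3, 10.4]
opening: 0.409
```

```bash
python3 - <<'E'
from h import *
go(mx(-75,0,119),-6.15); print(r.sense()["wrist_torque"])
p,d=r.grab_frame("wrist"); cv2.imwrite("pics/w28.png",p[180:,150:420,::-1])
E
```

```text
t 48.0 at [469.67 182.52 122.7 ] op 0.409 F [-3.87 -1.32 10.36] q6 0.47
rotvec deg [-0.02  0.01 -0.03] | shift after rot, cm (tool axes) [0.37 0.03 0.01]
[-0.02  0.66  0.01]
```

View pics/w28.png

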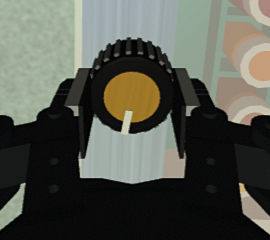

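Call:
{"fn": "jog_arm", "kwargs": {"series": [[5, 0, 0, 0.01, 0, 0, 0], [5, 0, 0, 0.01, 0, 0, 0], [5, 0, 0, 0.01, 0, 0, 0], [5, 0, 0, 0.01, 0, 0, 0], [0, 0, 0, 0, 0, 0, 0], [0, 0, 0, 0, 0, 0, 0]]}}

```text
clock: 48.65
eef_pos: [468.1, 180.9, 122.1]
tcp_rot: [-1.863, 1.567, -2.317]
contact_force: [-7.8, -6.5, 15.8]
opening: 0.41
```

```bash
python3 - <<'E'
from h import *
go(mx(-75,0,119),-26.15); s=r.sense(); print(s["wrist_torque"],s["joint_efforts"])
p,d=r.grab_frame("wrist"); cv2.imwrite("pics/w29.png",p[180:,150:420,::-1])
E
```

```text
t 48.65 at [468.06 180.91 122.07] op 0.41 F [-7.82 -6.49 15.83] q6 0.82
rotvec deg [ 0.17 -0.07  0.23] | shift after rot, cm (tool axes) [0.31 0.25 0.08]
[-1.27  1.57  1.37] [  0.45 -43.33 -28.86   1.81  -3.67   1.48]
```

View pics/w29.png

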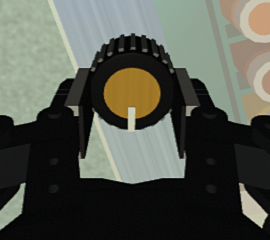

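Torque is +1.37 N·m against a running torque of about 0.07, so the nut looks to be at its stop. One more small turn will confirm it.

Call:
{"fn": "jog_arm", "kwargs": {"series": [[5, 0, 0, 0.0, 0.1, 0.1, 0], [5, 0, 0, 0.0, 0, 0, 0], [0, 0, 0, 0, 0, 0, 0], [0, 0, 0, 0, 0, 0, 0]]}}

```text
clock: 49.1
eef_pos: [465.7, 179.1, 121.6]
tcp_rot: [-1.954, 1.558, -2.584]
contact_force: [-19.7, -18.4, 28.7]
opening: 0.409
```

```bash
python3 - <<'E'
from h import *
go(mx(-75,0,119),-36.15); s=r.sense(); print(s["wrist_torque"],s["joint_efforts"])
p,d=r.grab_frame("wrist"); cv2.imwrite("pics/w30.png",p[180:,150:420,::-1])
E
```

```text
t 49.1 at [465.75 179.13 121.6 ] op 0.409 F [-19.73 -18.41  28.67] q6 1.0
rotvec deg [ 0.01 -0.26  0.66] | shift after rot, cm (tool axes) [0.26 0.54 0.11]
[-2.75  3.35 -0.08] [  5.17 -39.06 -34.76   2.33  -8.39   0.05]
```

View pics/w30.png

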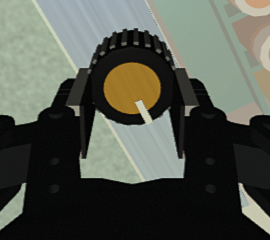

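Call:
{"fn": "jog_arm", "kwargs": {"series": [[0, 0, 0, 0, 0, 0, 0.7], [0, 0, 0, 0, 0, 0, 0.7], [0, 0, 0, 0, 0, 0, 0.7], [0, 0, 0, -2, 0, 0, 0.7], [0, 0, 0, -3, 0, 0, 0.7], [0, 0, 0, -2.5, 0, 0, 0.7], [-7, 0, 0, 0, 0, 0, 0.7], [-7, 0, 0, 0, 0, 0, 0.7], [-7, 0, 0, 0, 0, 0, 0.7], [-7, 0, 0, 0, 0, 0, 0.7], [0, 0, 0, 0, -3, 0, 0.7], [0, 0, 0, 0, -3, 0, 0.7], [0, 0, 0, 0, 0, 0, 0.7], [0, 0, 0, 0, 0, 0, 0.7], [0, 0, 0, 0, 0, 0, 0.7]]}}

```text
clock: 50.65
eef_pos: [463.0, 124.0, 196.4]
tcp_rot: [0.754, 1.57, 0.611]
contact_force: [0.1, 0.3, 0.3]
opening: 0.697
```

```bash
python3 - <<'E'
from h import *
go(mx(-75,-60,200),-8.5)
c=cam("wrist"); p,d=r.grab_frame("wrist"); cv2.imwrite("pics/w31.png",p[:,:,::-1])
u,v=proj(c,mx(-75,0,138))[0].astype(int); print(u,v)
def Z(U,V,k=9):
  P=[(U+i,V+j) for i in range(-k,k+1,3) for j in range(-k,k+1,3)]; return np.median(deproj(c,P,[d[y,x] for x,y in P])[:,2])
print("nut",Z(u,v))
for x,y in((-75,45),(-75,-30),(-90,40),(-90,-40)):
  U,V=proj(c,mx(x,y,113.5))[0].astype(int); print("cover",x,y,Z(U,V,6))
E
```

```text
t 50.65 at [463.01 123.97 196.41] op 0.697 F [0.07 0.35 0.27] q6 0.4
rotvec deg [ 0.34  0.04 -0.03] | shift after rot, cm (tool axes) [-0.36 -0.08 -0.2 ]
275 127
nut 139.4218963202347
cover -75 45 113.80822609594114
cover -75 -30 114.1420981781958
cover -90 40 114.27309268110668
cover -90 -40 114.07537495057804
```

View pics/w31.png

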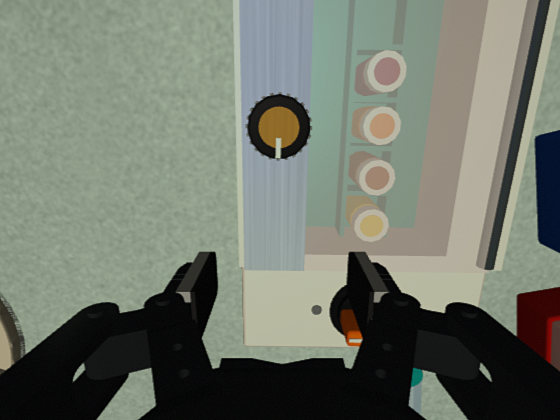

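```bash
python3 - <<'E'
from h import *
c=r.get_calibration("wrist"); M=c["mount"]; K=c["mtx"]
for up in (17,18.7,26):
    p=np.linalg.inv(M)@[-up,0,0,1]; q=K@p[:3]; print(up,q[:2]/q[2])
for up in (17,):
    for dy in(-2,2,4):
        p=np.linalg.inv(M)@[-up,dy,0,1]; q=K@p[:3]; print(up,dy,q[:2]/q[2])
c2=cam("wrist"); print(cast(c2,[(279.5,127)],138.5))
E
```

```text
17 [276.42 279.5 ]
18.7 [276.36 281.5 ]
26 [276.09 290.66]
17 -2 [276.44 283.73]
17 2 [276.4  275.24]
17 4 [276.39 270.95]
[[472.29 182.73 138.5 ]]
```

Call:
{"fn": "jog_arm", "kwargs": {"series": [[0, 0, 0, 0, 2.96, -0.08, 0.7], [0, 0, 0, 0, 2.96, -0.08, 0.7], [0, 0, 0, 0, 0, 0, 0.7], [0, 0, 0, 2, 0, 0, 0.7], [0, 0, 0, 2, 0, 0, 0.7], [0, 0, 0, 2, 0, 0, 0.7], [0, 0, 0, 1, 0, 0, 0.7], [0, 0, 0, 0.4, 0, 0, 0.7], [0, 0, 0, 0, 0, 0, 0.7], [0, 0, 0, 0, 0, 0, 0.7], [0, 0, 0, 0, 0, 0, 0], [0, 0, 0, 0, 0, 0, 0], [0, 0, 0, 0, 0, 0, 0], [0, 0, 0, 0, 0, 0, 0], [0, 0, 0, 0, 0, 0, 0], [0, 0, 0, 0, 0, 0, 0]], "force": 60}}

```text
clock: 52.3
eef_pos: [469.5, 182.4, 123.2]
tcp_rot: [0.795, 1.57, 0.653]
contact_force: [-2.2, -1.3, 7.3]
opening: 0.418
```

```bash
python3 - <<'E'
from h import *
go(mx(-75,0,119),-8.5); print(r.sense()["wrist_torque"])
p,d=r.grab_frame("wrist"); cv2.imwrite("pics/w32.png",p[180:,150:420,::-1])
E
```

```text
t 52.3 at [469.51 182.38 123.2 ] op 0.418 F [-2.18 -1.31  7.33] q6 0.51
rotvec deg [ 0.33  0.03 -0.04] | shift after rot, cm (tool axes) [0.42 0.04 0.03]
[0.01 0.39 0.04]
```

Call:
{"fn": "jog_arm", "kwargs": {"series": [[3, 0, 0, 0, 0, 0, 0], [3, 0, 0, 0, 0, 0, 0], [0, 0, 0, 0, 0, 0, 0], [0, 0, 0, 0, 0, 0, 0]]}}

```text
clock: 52.75
eef_pos: [469.3, 182.4, 123.1]
tcp_rot: [1.301, 1.57, 1.054]
contact_force: [-2.7, -0.2, 6.8]
opening: 0.417
```

```bash
python3 - <<'E'
from h import *
go(mx(-75,0,119),-14.5); print(r.sense()["wrist_torque"])
p,d=r.grab_frame("wrist"); cv2.imwrite("pics/w33.png",p[180:,150:420,::-1])
a=cv2.imread("pics/w32.png");b=cv2.imread("pics/w33.png")
cv2.imwrite("pics/w3233.png",cv2.resize(np.hstack([a[40:180],b[40:180]]),None,fx=1.4,fy=1.4))
E
```

```text
t 52.75 at [469.33 182.41 123.1 ] op 0.417 F [-2.71 -0.15  6.84] q6 0.61
rotvec deg [ 0.32  0.01 -0.04] | shift after rot, cm (tool axes) [0.41 0.05 0.04]
[ 0.05  0.49 -0.08]
```

View pics/w3233.png

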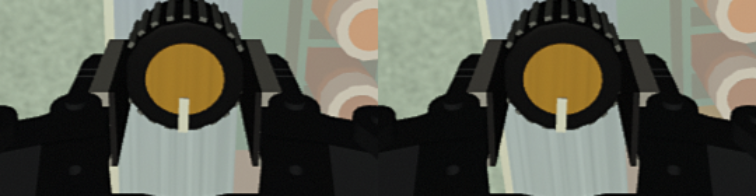

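The nut still turned freely over those 6°, with the mark fixed in the jaws. I'll continue in small steps and watch the torque.

Call:
{"fn": "jog_arm", "kwargs": {"series": [[3, 0, 0, 0.005, 0, 0, 0], [3, 0, 0, 0.005, 0, 0, 0], [0, 0, 0, 0, 0, 0, 0]]}}

```text
clock: 53.1
eef_pos: [469.2, 182.5, 123.0]
tcp_rot: [1.933, 1.57, 1.579]
contact_force: [-4.6, 0.1, 6.5]
opening: 0.423
```

```bash
cat > t.py <<'E'
from h import *
import sys
go(mx(-75,0,119),-8.5); print(r.sense()["wrist_torque"],r.sense()["joint_efforts"][5])
p,d=r.grab_frame("wrist"); cv2.imwrite(f"pics/t{sys.argv[1]}.png",p[180:340,150:420,::-1])
q=p[240:330,232:332].astype(int); 
m=((q.min(2)>150)).astype(np.uint8); n,l,st,ce=cv2.connectedComponentsWithStats(m)
b=((q[...,0]>120)&(q[...,2]<80)).astype(np.uint8); M=cv2.moments(b,True); bc=np.array([M["m10"],M["m01"]])/M["m00"]
for i in range(1,n):
    if st[i,4]>25:
        v=ce[i]-bc; print("mark area",st[i,4],"angle in view",round(np.degrees(np.arctan2(v[1],v[0])),1),"dist",round(np.hypot(*v),1))
E
python3 t.py 1
```

```text
t 53.1 at [469.16 182.46 122.98] op 0.423 F [-4.56  0.13  6.53] q6 0.72
rotvec deg [-11.78  -0.01  -0.03] | shift after rot, cm (tool axes) [0.4  0.04 0.06]
[ 0.18  0.63 -0.03] 0.5896278284490108
mark area 83 angle in view -144.3 dist 54.8
mark area 2081 angle in view 88.7 dist 41.3
```

Call:
{"fn": "jog_arm", "kwargs": {"series": [[3, 0, 0, 0.005, 0, 0, 0], [3, 0, 0, 0.005, 0, 0, 0], [0, 0, 0, 0, 0, 0, 0]]}}

```text
clock: 53.45
eef_pos: [469.0, 182.5, 122.8]
tcp_rot: [2.723, 1.57, 2.266]
contact_force: [-4.6, 1.1, 7.5]
opening: 0.413
```

```bash
python3 t.py 2
```

```text
t 53.45 at [468.96 182.53 122.84] op 0.413 F [-4.56  1.06  7.51] q6 0.82
rotvec deg [-17.69  -0.02  -0.01] | shift after rot, cm (tool axes) [0.38 0.04 0.08]
[0.38 0.8  0.72] 1.4276091009378433
mark area 83 angle in view -144.3 dist 54.7
mark area 2046 angle in view 87.2 dist 41.2
```

Call:
{"fn": "jog_arm", "kwargs": {"series": [[3, 0, 0, 0.005, 0, 0, 0], [3, 0, 0, 0.005, 0, 0, 0], [0, 0, 0, 0, 0, 0, 0]]}}

```text
clock: 53.8
eef_pos: [468.0, 181.6, 122.6]
tcp_rot: [-1.916, 1.568, -2.477]
contact_force: [-7.1, -3.1, 12.0]
opening: 0.421
```

```bash
python3 t.py 3
```

```text
t 53.8 at [468.03 181.6  122.6 ] op 0.421 F [-7.06 -3.15 11.98] q6 0.93
rotvec deg [-23.6   -0.08   0.13] | shift after rot, cm (tool axes) [0.36 0.14 0.16]
[-0.42  1.25  1.24] 1.934758499264717
mark area 76 angle in view -146.7 dist 53.9
mark area 2097 angle in view 85.4 dist 42.8
```

View pics/t3.png

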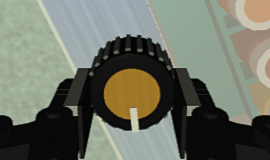

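The torque ramps 0.0, 0.7, 1.2 N·m, so the stop has been reached. I'll relieve the side load, check the torque, then release carefully.

Call:
{"fn": "jog_arm", "kwargs": {"series": [[0, 0, 0, -0.03, -0.08, -0.05, 0], [0, 0, 0, 0, 0, 0, 0], [0, 0, 0, 0, 0, 0, 0]]}}

```text
clock: 54.15
eef_pos: [468.0, 181.6, 122.8]
tcp_rot: [-1.668, 1.57, -2.227]
contact_force: [-4.0, -1.3, 8.8]
opening: 0.419
```

```bash
python3 t.py 4
```

```text
t 54.15 at [467.99 181.56 122.79] op 0.419 F [-3.99 -1.29  8.83] q6 0.93
rotvec deg [-23.55  -0.02   0.05] | shift after rot, cm (tool axes) [0.38 0.15 0.16]
[-0.16  0.81  1.24] 1.2465973198413849
mark area 77 angle in view -147.0 dist 53.7
mark area 2119 angle in view 85.7 dist 42.9
```

Call:
{"fn": "jog_arm", "kwargs": {"series": [[0, 0, 0, 0, 0, 0, 0.7], [0, 0, 0, 0, 0, 0, 0.7], [0, 0, 0, 0, 0, 0, 0.7], [0, 0, 0, 0, 0, 0, 0.7]]}}

```text
clock: 54.6
eef_pos: [468.7, 181.8, 122.3]
tcp_rot: [1.083, 1.57, 0.521]
contact_force: [-0.8, 0.4, -0.8]
opening: 0.705
```

```bash
python3 t.py 5; python3 - <<'E'
import cv2,numpy as np
a=cv2.imread("pics/t3.png");b=cv2.imread("pics/t5.png")
cv2.imwrite("pics/t35.png",cv2.resize(np.hstack([a,b]),None,fx=1.4,fy=1.4))
E
```

```text
t 54.6 at [468.72 181.82 122.29] op 0.705 F [-0.79  0.4  -0.83] q6 0.93
rotvec deg [-23.68   0.02  -0.02] | shift after rot, cm (tool axes) [0.33 0.11 0.09]
[ 0.03 -0.04 -0.01] 0.003488388319965452
mark area 193 angle in view -155.1 dist 50.3
mark area 80 angle in view -5.9 dist 49.0
mark area 273 angle in view 32.8 dist 54.3
mark area 1629 angle in view 77.9 dist 42.2
mark area 62 angle in view 125.7 dist 57.5
```

View pics/t35.png

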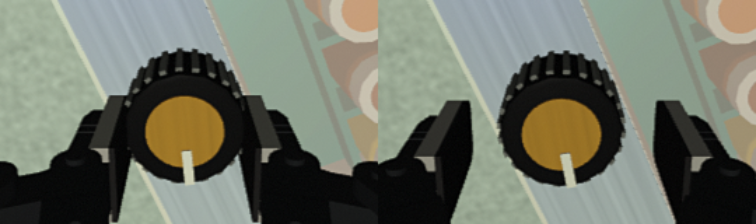

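Call:
{"fn": "jog_arm", "kwargs": {"series": [[0, 0, 0, 0, 0, 0, 0], [0, 0, 0, 0, 0, 0, 0], [0, 0, 0, 0, 0, 0, 0], [0, 0, 0, 0, 0, 0, 0], [0, 0, 0, 0, 0, 0, 0]], "force": 60}}

```text
clock: 55.15
eef_pos: [468.3, 182.0, 122.5]
tcp_rot: [2.987, 1.57, 2.425]
contact_force: [-1.6, 0.5, 5.1]
opening: 0.421
```

```bash
python3 t.py 6
```

```text
t 55.15 at [468.28 181.95 122.54] op 0.421 F [-1.62  0.54  5.06] q6 0.93
rotvec deg [-23.67  -0.02  -0.01] | shift after rot, cm (tool axes) [0.35 0.11 0.14]
[ 0.16  0.38 -0.01] 0.006398947880370542
mark area 77 angle in view -145.6 dist 54.4
mark area 2017 angle in view 85.1 dist 42.1
```

Call:
{"fn": "jog_arm", "kwargs": {"series": [[2, 0, 0, 0, 0, 0, 0], [2, 0, 0, 0, 0, 0, 0], [0, 0, 0, 0, 0, 0, 0], [0, 0, 0, 0, 0, 0, 0]]}}

```text
clock: 55.6
eef_pos: [468.2, 182.0, 122.5]
tcp_rot: [3.107, 1.57, 2.476]
contact_force: [-3.3, 2.0, 5.3]
opening: 0.419
```

```bash
python3 t.py 7
```

```text
t 55.6 at [468.16 182.04 122.46] op 0.419 F [-3.28  2.    5.28] q6 1.0
rotvec deg [-27.62  -0.04  -0.01] | shift after rot, cm (tool axes) [0.35 0.1  0.15]
[0.39 0.62 0.07] 0.10476575698703527
mark area 77 angle in view -145.6 dist 54.3
mark area 2030 angle in view 85.6 dist 42.0
```

Call:
{"fn": "jog_arm", "kwargs": {"series": [[2, 0, 0, 0, 0, 0, 0], [2, 0, 0, 0, 0, 0, 0], [0, 0, 0, 0, 0, 0, 0], [0, 0, 0, 0, 0, 0, 0]]}}

```text
clock: 56.05
eef_pos: [468.0, 182.1, 122.4]
tcp_rot: [-2.435, 1.57, -3.133]
contact_force: [-5.0, 2.7, 5.2]
opening: 0.416
```

```bash
python3 t.py 8
```

```text
t 56.05 at [468.   182.12 122.42] op 0.416 F [-5.02  2.74  5.24] q6 1.07
rotvec deg [-31.49  -0.04   0.02] | shift after rot, cm (tool axes) [0.34 0.09 0.17]
[0.62 0.74 1.26] 1.2809943035244942
mark area 76 angle in view -145.4 dist 54.3
mark area 33 angle in view -35.1 dist 52.6
mark area 2051 angle in view 85.8 dist 42.0
```

The stop is hit after about 5° of play, so the last release sprang the nut back slightly. This time I'll unload the torque gently before letting go.

Call:
{"fn": "jog_arm", "kwargs": {"series": [[-1, 0, 0, 0, 0, 0, 0], [-1, 0, 0, 0, 0, 0, 0], [0, 0, 0, 0, 0, 0, 0], [0, 0, 0, 0, 0, 0, 0]]}}

```text
clock: 56.5
eef_pos: [468.1, 182.1, 122.4]
tcp_rot: [-2.728, 1.57, 2.892]
contact_force: [-3.7, 2.8, 5.9]
opening: 0.419
```

```bash
python3 t.py 9
```

```text
t 56.5 at [468.06 182.08 122.43] op 0.419 F [-3.7   2.85  5.92] q6 1.03
rotvec deg [-29.54  -0.04   0.01] | shift after rot, cm (tool axes) [0.34 0.1  0.16]
[0.42 0.66 0.67] 0.6875336542725563
mark area 77 angle in view -145.5 dist 54.3
mark area 2038 angle in view 85.8 dist 42.0
```

Call:
{"fn": "jog_arm", "kwargs": {"series": [[-0.8, 0, 0, 0, 0, 0, 0], [-0.7, 0, 0, 0, 0, 0, 0], [0, 0, 0, 0, 0, 0, 0], [0, 0, 0, 0, 0, 0, 0], [0, 0, 0, 0, 0, 0, 0]], "force": 20}}

```text
clock: 57.05
eef_pos: [468.1, 182.0, 122.4]
tcp_rot: [-2.959, 1.57, 2.685]
contact_force: [-3.0, 2.4, 5.9]
opening: 0.42
```

```bash
python3 t.py 10
```

```text
t 57.05 at [468.12 182.03 122.44] op 0.42 F [-3.03  2.39  5.93] q6 1.01
rotvec deg [-28.09  -0.04  -0.  ] | shift after rot, cm (tool axes) [0.34 0.1  0.16]
[0.36 0.59 0.25] 0.244622016325593
mark area 77 angle in view -145.5 dist 54.3
mark area 2040 angle in view 85.7 dist 42.0
```

Call:
{"fn": "jog_arm", "kwargs": {"series": [[0, 0, 0, 0, 0, 0, 0.46], [0, 0, 0, 0, 0, 0, 0.5], [0, 0, 0, 0, 0, 0, 0.7], [0, 0, 0, 0, 0, 0, 0.7], [0, 0, 0, 0, 0, 0, 0.7]]}}

```text
clock: 57.6
eef_pos: [468.6, 181.7, 122.2]
tcp_rot: [-0.132, 1.571, -0.772]
contact_force: [-0.2, -0.4, -0.3]
opening: 0.699
```

```bash
python3 t.py 11; python3 - <<'E'
import cv2,numpy as np
a=cv2.imread("pics/t10.png");b=cv2.imread("pics/t11.png")
cv2.imwrite("pics/t1011.png",cv2.resize(np.hstack([a,b]),None,fx=1.4,fy=1.4))
E
```

```text
t 57.6 at [468.55 181.72 122.18] op 0.699 F [-0.16 -0.45 -0.28] q6 1.01
rotvec deg [-28.16   0.     0.  ] | shift after rot, cm (tool axes) [0.32 0.12 0.11]
[ 0.03  0.03 -0.01] -0.002144532627426088
mark area 172 angle in view -156.1 dist 49.9
mark area 91 angle in view -14.9 dist 49.9
mark area 187 angle in view 23.6 dist 51.2
mark area 50 angle in view 154.9 dist 44.3
mark area 1681 angle in view 69.1 dist 44.7
mark area 28 angle in view 138.7 dist 43.7
mark area 41 angle in view 137.4 dist 60.1
mark area 33 angle in view 133.3 dist 66.1
```

View pics/t1011.png

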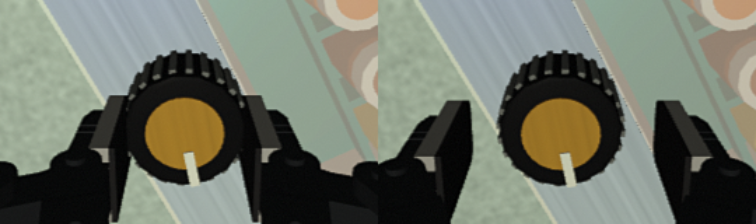

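The mark stayed put on release (74° to 76° in view), so the nut is tight. Next is the selector: lift, turn the jaws to mixer y, and look.

Call:
{"fn": "jog_arm", "kwargs": {"series": [[0, 0, 0, -2, 0, 0, 0.7], [0, 0, 0, -3, 0, 0, 0.7], [0, 0, 0, -3, 0, 0, 0.7], [-8.4, 0, 0, 0, 0, 0, 0.4], [-8.4, 0, 0, 0, 0, 0, 0.4], [-8.4, 0, 0, 0, 0, 0, 0.4], [-8.4, 0, 0, 0, 0, 0, 0.4], [-8.4, 0, 0, 0, 0, 0, 0.4], [-8.4, 0, 0, 0, 0, 0, 0.4], [-8.4, 0, 0, 0, 0, 0, 0.4], [-8.4, 0, 0, 0, 0, 0, 0.4], [-8.4, 0, 0, 0, 0, 0, 0.4], [-8.4, 0, 0, 0, 0, 0, 0.4], [-8.4, 0, 0, 0, 0, 0, 0.4], [-8.4, 0, 0, 0, 0, 0, 0.4], [-8.4, 0, 0, 0, 0, 0, 0.4], [-8.4, 0, 0, 0, 0, 0, 0.4], [0, 0, 0, 0, 0, 0, 0.4]]}}

```text
clock: 59.45
eef_pos: [468.5, 181.7, 202.2]
tcp_rot: [1.7, 1.571, 3.115]
contact_force: [0.6, -0.4, -0.5]
opening: 0.398
```

```bash
python3 - <<'E'
from h import *
go(mx(70,-151,200),81.5)
E
```

```text
t 59.45 at [468.46 181.75 202.21] op 0.398 F [ 0.59 -0.41 -0.51] q6 -1.05
rotvec deg [-0.43 -0.   -0.  ] | shift after rot, cm (tool axes) [  0.22 -14.62 -14.98]
```

Call:
{"fn": "jog_arm", "kwargs": {"series": [[-0.43, 0, 0, 0, -2.92, -3.0, 0.4], [0, 0, 0, 0, -2.92, -3.0, 0.4], [0, 0, 0, 0, -2.92, -3.0, 0.4], [0, 0, 0, 0, -2.92, -3.0, 0.4], [0, 0, 0, 0, -2.92, -3.0, 0.4], [0, 0, 0, 0, 0, 0, 0.4], [0, 0, 0, 0, 0, 0, 0.4], [0, 0, 0, 0, 0, 0, 0.4]]}}

```text
clock: 60.25
eef_pos: [589.3, 11.9, 202.0]
tcp_rot: [1.421, 1.57, 2.839]
contact_force: [-0.7, 0.3, -0.0]
opening: 0.393
```

```bash
python3 - <<'E'
from h import *
go(mx(0,-151,200),81.5)
p,d=r.grab_frame("wrist"); cv2.imwrite("pics/w40.png",p[:,:,::-1])
c=cam("wrist"); h=cv2.cvtColor(p,cv2.COLOR_RGB2HSV)
m=((h[...,0]<20)&(h[...,1]>150)&(h[...,2]>170)).astype(np.uint8); m[250:]=0
n,l,st,ce=cv2.connectedComponentsWithStats(m); i=1+np.argmax(st[1:,4]); print(st[i],ce[i])
cs,_=cv2.findContours((l==i).astype(np.uint8),cv2.RETR_EXTERNAL,2); print(cv2.minAreaRect(cs[0]))
E
```

```text
t 60.25 at [589.35  11.92 201.97] op 0.393 F [-0.67  0.35 -0.04] q6 -1.4
rotvec deg [-0.25  0.01 -0.06] | shift after rot, cm (tool axes) [0.2  6.85 0.03]
[ 267   75   21   70 1202] [276.96 111.46]
((277.0, 109.5), (69.0, 20.0), 90.0)
```

View pics/w40.png

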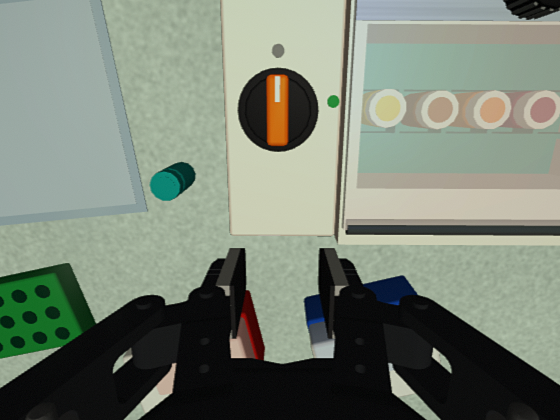

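The selector bar is at (277,110), lying along mixer x with its mark towards the grey dot at (278,50). The green dot is at (333,101).

```bash
python3 - <<'E'
from h import *
c=cam("wrist"); q=cast(c,[(277.5,110)],128)[0]; print(q, mx(0,-151))
R=toolR(81.5); q2=q-2.5*R[:,2]; print("corrected",q2)
go([*q2[:2],101],81.5)
E
```

```text
[521.18  18.35 128.  ] [521.68  22.36]
corrected [520.81  15.88 128.  ]
t 60.3 at [589.3   12.17 202.08] op 0.397 F [-0.38  0.16  0.16] q6 -1.4
rotvec deg [-0.18  0.   -0.04] | shift after rot, cm (tool axes) [10.11  6.83 -0.65]
```

Call:
{"fn": "jog_arm", "kwargs": {"series": [[0, 0, 0, 0, 2.3, -0.13, 0.4], [0, 0, 0, 0, 2.3, -0.13, 0.4], [0, 0, 0, 0, 2.3, -0.14, 0.4], [0, 0, 0, 2, 0, 0, 0.4], [0, 0, 0, 2.5, 0, 0, 0.4], [0, 0, 0, 0, 0, 0, 0.4], [0, 0, 0, 0, 0, 0, 0.4], [0, 0, 0, 0, 0, 0, 0.4]]}}

```text
clock: 61.1
eef_pos: [521.9, 18.2, 158.3]
tcp_rot: [-1.366, 1.569, 0.054]
contact_force: [0.1, 0.2, 0.7]
opening: 0.401
```

```bash
python3 - <<'E'
from h import *
go([520.5,18.5,101],81.5)
p,d=r.grab_frame("wrist"); cv2.imwrite("pics/w41.png",p[:,:,::-1])
c=r.get_calibration("wrist"); M=c["mount"]; K=c["mtx"]
dz=r.sense()["eef_pos"][2]-128
for dy in(-2,0,2):
    q=K@(np.linalg.inv(M)@[dz,dy,0,1])[:3]; print(dy,q[:2]/q[2], "depth",q[2])
E
```

```text
t 61.1 at [521.86  18.17 158.34] op 0.401 F [0.06 0.2  0.67] q6 -1.39
rotvec deg [-0.12  0.02  0.08] | shift after rot, cm (tool axes) [5.73 0.14 0.01]
-2 [284.35 239.91] depth 185.85584783541995
0 [284.36 236.59] depth 185.29864454375954
2 [284.37 233.25] depth 184.74144125209912
```

View pics/w41.png

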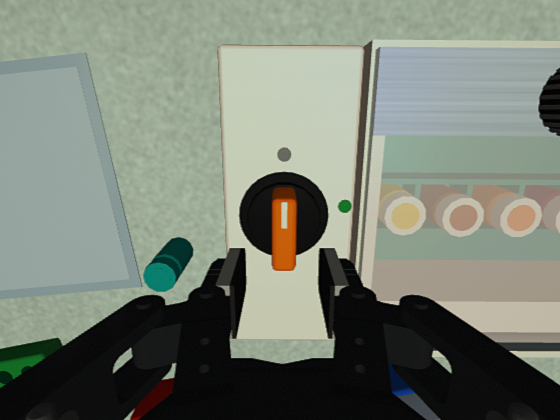

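The bar is centred between the jaws at (284,234). I'll descend and grip.

Call:
{"fn": "jog_arm", "kwargs": {"series": [[0, 0, 0, 2, 0.12, 0.08, 0.4], [0, 0, 0, 2, 0, 0, 0.4], [0, 0, 0, 1, 0, 0, 0.4], [0, 0, 0, 0.5, 0, 0, 0.4], [0, 0, 0, 0, 0, 0, 0.4], [0, 0, 0, 0, 0, 0, 0.4], [0, 0, 0, 0, 0, 0, 0], [0, 0, 0, 0, 0, 0, 0], [0, 0, 0, 0, 0, 0, 0], [0, 0, 0, 0, 0, 0, 0], [0, 0, 0, 0, 0, 0, 0]], "force": 50}}

```text
clock: 62.25
eef_pos: [520.8, 19.2, 103.1]
tcp_rot: [-0.921, 1.569, 0.499]
contact_force: [-1.1, 3.0, 6.0]
opening: 0.154
```

```bash
python3 - <<'E'
from h import *
go([520.5,18.5,101],81.5); print(r.sense()["wrist_torque"])
p,d=r.grab_frame("wrist"); cv2.imwrite("pics/w42.png",p[:,:,::-1])
E
```

```text
t 62.25 at [520.79  19.19 103.11] op 0.154 F [-1.1   2.99  5.96] q6 -1.39
rotvec deg [-0.17  0.06  0.08] | shift after rot, cm (tool axes) [ 0.21  0.02 -0.07]
[ 0.71  0.17 -0.18]
```

View pics/w42.png

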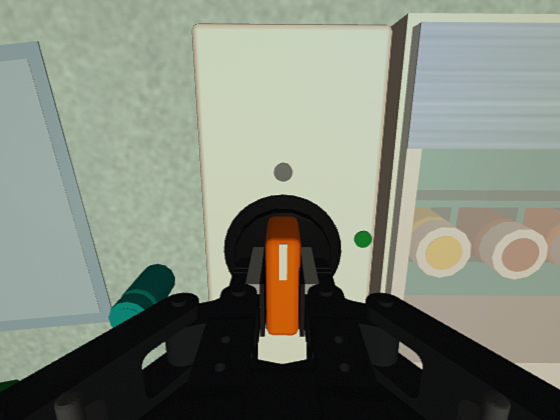

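Call:
{"fn": "jog_arm", "kwargs": {"series": [[6, 0, 0, 0, 0, 0, 0], [6, 0, 0, 0, 0, 0, 0], [6, 0, 0, 0, 0, 0, 0], [6, 0, 0, 0, 0, 0, 0], [6, 0, 0, 0, 0, 0, 0], [6, 0, 0, 0, 0, 0, 0], [6, 0, 0, 0, 0, 0, 0], [6, 0, 0, 0, 0, 0, 0], [6, 0, 0, 0, 0, 0, 0], [6, 0, 0, 0, 0, 0, 0], [6, 0, 0, 0, 0, 0, 0], [6, 0, 0, 0, 0, 0, 0], [6, 0, 0, 0, 0, 0, 0], [2, 0, 0, 0, 0, 0, 0], [0, 0, 0, 0, 0, 0, 0], [0, 0, 0, 0, 0, 0, 0]]}}

```text
clock: 63.9
eef_pos: [519.7, 18.6, 103.1]
tcp_rot: [-2.761, 1.57, -2.738]
contact_force: [-4.2, 0.3, 9.9]
opening: 0.154
```

```bash
python3 - <<'E'
from h import *
go([520.5,18.5,101],1.3); print(r.sense()["wrist_torque"])
p,d=r.grab_frame("wrist"); cv2.imwrite("pics/w43.png",p[:,:,::-1])
E
```

```text
t 63.9 at [519.72  18.59 103.05] op 0.154 F [-4.22  0.3   9.93] q6 0.01
rotvec deg [ 0.06 -0.05  0.02] | shift after rot, cm (tool axes) [ 0.21 -0.01  0.08]
[-0.36  1.11 -0.2 ]
```

View pics/w43.png

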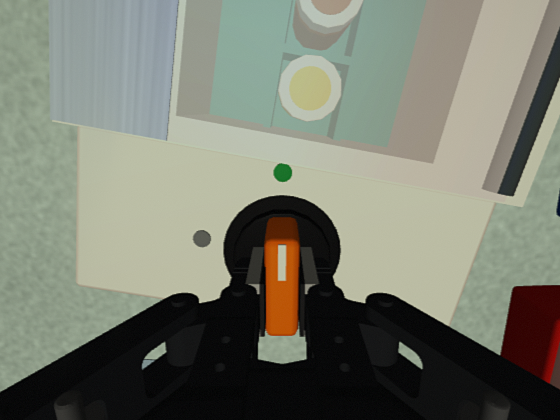

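The mark now points at the green dot at (283,172). I'll release, rise clear and verify everything.

Call:
{"fn": "jog_arm", "kwargs": {"series": [[0, 0, 0, 0, 0, 0, 0.4], [0, 0, 0, 0, 0, 0, 0.4], [0, 0, 0, 0, 0, 0, 0.4], [0, 0, 0, -1, 0, 0, 0.4], [0, 0, 0, -3, 0, 0, 0.4], [0, 0, 0, -4, 0, 0, 0.4], [0, 0, 0, -4, 0, 0, 0.4], [0, 0, 0, -4, -2, 0, 0.4], [0, 0, 0, 0, -4, 0, 0.4], [0, 0, 0, 0, -4, 0, 0.4], [0, 0, 0, 0, -4, 0, 0.4], [0, 0, 0, 0, 0, 0, 0.4], [0, 0, 0, 0, 0, 0, 0.4]]}}

```text
clock: 65.25
eef_pos: [523.3, -121.8, 262.7]
tcp_rot: [1.023, 1.57, 1.044]
contact_force: [0.2, 0.6, -0.3]
opening: 0.401
```

```bash
python3 - <<'E'
from h import *
go([520.5,-120,260],1.3)
for n in("wrist","top","scene"):
    p,d=r.grab_frame(n); cv2.imwrite(f"pics/{n}50.png",p[:,:,::-1])
E
```

```text
t 65.25 at [ 523.32 -121.82  262.67] op 0.401 F [ 0.23  0.58 -0.27] q6 -0.25
rotvec deg [-0.05  0.01 -0.02] | shift after rot, cm (tool axes) [ 0.27  0.19 -0.28]
```

View pics/wrist50.png

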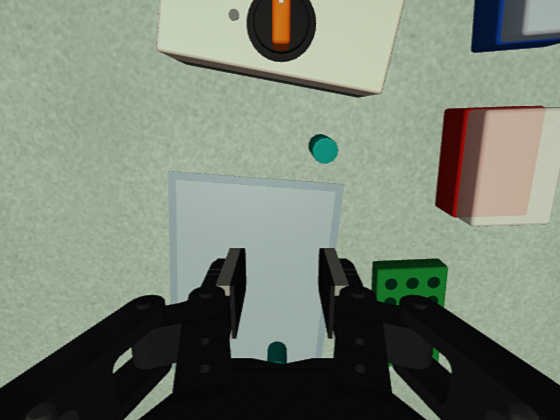

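View pics/top50.png

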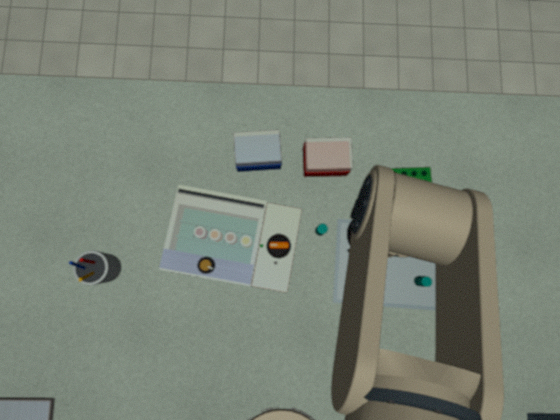

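View pics/scene50.png

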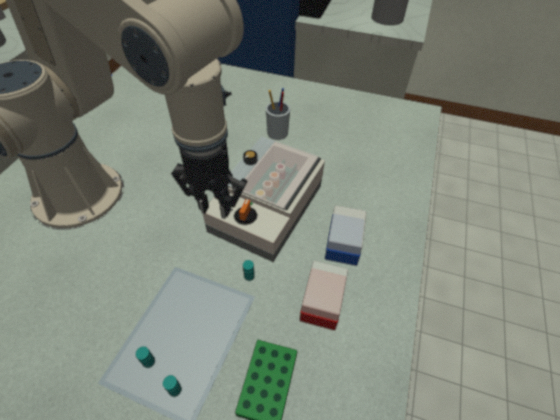

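The final views show the cover flat, four caps under it (top view, 200 to 247, 232 to 241), the selector bar turned to the green dot, the other items in place and the arm clear.

```bash
python3 -c "
from rig import r
print(r.sign_off())"
```

```text
the job is handed in; nothing more can be done
None
```

I handed the job in at about 65 s, with the arm clear and touching nothing.

- **Vials:** Four were there (yellow, brown, orange and red; no purple one). They stand upright in cells 5, 4, 3 and 2, and all four caps are visible under the shut cover. The turquoise look-alikes, tip boxes, rack and pen pot are where they were.
- **Cover:** It is fully shut. I pushed it down to a hard contact with the tool at z = 113 mm, where the force reading reached 40 N. Camera depth put its top at 114 mm, flat within 0.5 mm.
- **Nut:** I turned it clockwise until it stopped.
  - The jaws slipped on it, probably from the grip slackening and then the stop. A wrong side correction and one release each set it back a little.
  - I re-gripped until the torque rose to about 1.25 N·m, against roughly 0.07 N·m when running free, then let the torque off before releasing. The mark stayed put to about 2°.
  - **Reading that disagreed:** the nut top measured about 1.4 mm higher than a fully tight nut should be. I took that before the final tightening and did not repeat it, so the torque is my only evidence that the nut is tight.
- **Selector:** It is turned 80° clockwise. Its mark pointed at the green dot before release, and the bar still lay that way after I let go.

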